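# Fit the pressure gauge to the bench air coupler

## Task

Swap the blank plug in the bench's air coupler for the round pressure gauge from the wooden rack: pull the coupler's sleeve back so that it lets go of the blank, put the blank in the shallow steel tray, and push the gauge's plug fully home, upright, until the sleeve springs forward and locks it. Let the gauge go and leave the other things where they are, and do not force the coupler: a firm hand's push is enough (60 N at the very most).

Things in the scene. Friction and masses are not known exactly. Their poses are not given: they have to be found in the camera images.
- manifold: Air manifold fixed on the bench: aluminium block 125 x 46 mm, 40 mm high, x along its length, brass shut-off valve (up to 51 mm high) on its +x end, a low blanked port near its -x end. Origin at the centre of its underside. An upright automatic quick coupler, mouth up, is screwed into the middle of its top.
- outlet (a point): Centre of the manifold's top face, z up, on the coupler's axis. The coupler's foot stands 0 to 16 mm above it on a threaded nipple (not measured: find it by feel). From the foot: bore mouth 49 mm up, bore 19.4 mm wide with 45 degree lead-in 24 mm wide at the rim. Sleeve: steel tube round it, 40 mm outside, 28 mm inside, flat top rim 47.5 mm up when forward; a 45 mm collar at its lower end.
- sleeve (a joint): Slide of the coupler's sleeve: 0 forward (up, locked); positive is pulled back (straight down), stop at 0.007 m; spring 11 N rising to 16 N. Pulled back beyond about 6 mm it lets the plug go; it then stays back by itself, at about 5.4 mm, until a plug pushed fully in lets it spring forward to 0.
- valve (a joint): Slide of the spring valve inside the bore on which a plug's tip rests: about 0.013 m when free (tip rests 13 mm below the mouth), near 0 with a plug locked. It lifts a released plug by 13 mm. Pushing a plug in takes 6 N rising to 11 N, and some friction; near 0 the sleeve springs forward; hard stop 1.5 mm further down (plug's shoulder on the mouth).
- blank_centre (a point): Blank plug now locked in the coupler, its knurled head standing above the mouth: steel, 0.13 kg. Point: middle of the head (24 mm across, 14 mm high), on its axis, z up out of the coupler; the nose below it is 18 mm across and reaches some 35 to 45 mm below the point.
- gauge_centre (a point): Pressure gauge: dark round case 52 mm across, 28 mm high, white dial on top; under it a brass hexagon (24 mm across, 12 mm high), shoulder (25 mm across) and an 18 mm plug nose; 0.24 to 0.4 kg. Stands nose down in a rack hole. Point: middle of the case, z up; from it the case ends 14 mm above and below, shoulder underside 29 mm below, nose tip 56 mm below.
- nozzle_centre (a point): Blow nozzle with the same plug, a slim aluminium cone on top, 92 mm high; stands in another hole of the rack; to be left. Point on its axis 45 mm above its nose tip.
- adaptor_centre (a point): Hose adaptor with the same plug, a steel hexagon (26 mm across) with a narrow black cap, 68 mm high; stands in the third hole of the rack; to be left. Point on its axis 45 mm above its nose tip.
- rack: Fixed plywood block 245 x 85 x 32 mm with three through holes 21.5 mm across in a row along its x axis, 80 mm apart (-80, 0, +80 mm). Origin at the centre of its underside. The plugs' shoulders rest on its top.
- tray: Shallow steel tray fixed to the bench, 150 (x) x 130 (y) mm, 30 mm high, walls and floor 4 mm. Origin at the centre of its underside. The blank plug goes here.
- jar: Closed glass jar, 60 mm across, 75 mm high; to be left. Origin at the centre of its underside.
- tape_roll: Roll of brown packing tape lying flat, 100 mm across, 48 mm high; to be left. Origin at the centre of its underside.
- screwdriver: Screwdriver lying along its x axis; to be left. Origin at its underside.
- wrench: Spanner lying along its x axis; to be left. Origin at its underside.
- carton: Small carton 90 x 60 x 45 mm; to be left. Origin at the centre of its underside.
- buckle: Black plastic strap buckle about 65 mm long and 10 mm high; to be left. Origin near its middle, on its underside.

How it is judged (in metres and radians):
On the way, in this order (a step that is already met when the one before it is completed fails the run):
1. the sleeve has been pulled back and the blank plug let go (value of joint sleeve above 0.0045 m and value of joint valve above 0.01 m), for 0.2 s.
2. the gauge's plug is fully in the coupler and the sleeve has sprung forward (value of joint sleeve below 0.002 m and horizontal distance between gauge_centre and outlet below 0.007 m and value of joint valve below 0.004 m and angle between gauge_centre's own z axis and vertical below 0.14 rad), for 0.3 s.
At the end, for the whole second after the job is handed in: The gauge stands locked in the coupler: sleeve within 2 mm of fully forward, gauge on the coupler's axis within 7 mm at the case and upright within 8 degrees, its plug fully in (valve within 4 mm of its locked place); the blank plug lies or stands at rest in the tray (all of step 2 and x of blank_centre in the frame of tray between -0.072 and 0.072 m and y of blank_centre in the frame of tray between -0.062 and 0.062 m and z of blank_centre in the frame of tray below 0.05 m and linear speed of gauge below 0.02 m/s and linear speed of blank below 0.03 m/s); the robot touches nothing.
It fails at once if a finger presses on the coupler or its sleeve with more than 60 N (contact force between the fingers and coupler above 60 N).
It fails at once if the gauge is pressed on the coupler with more than 60 N (contact force between gauge and coupler above 60 N).
It fails at once if a bystander is moved by more than 30 mm (distance of any of nozzle_centre, adaptor_centre, jar, tape_roll, screwdriver, wrench, carton, buckle from where it was at the start of the episode above 0.03 m).
It also fails if it takes over 72 s, if anything falls off the work surface, if the arm or the gripper's body presses on something with over 40 N, if the wrist force passes 120 N, or if a joint passes its speed limit or range.

## Robot

A 6-joint arm with a two-finger parallel gripper is mounted at the origin on the work surface. World frame = base frame: x ahead of the robot, y to its left, z up, the work surface at z = 0. Lengths are in mm, angles in degrees, forces in N, time in s.
With the tool pointing down it reaches from about 350 to 850 mm from the base axis. Payload 8.1 kg.
Tool frame: the origin (TCP) lies midway between the tips of the shut fingers; the grasp point (between the pads) lies 19 mm behind it; x points along the fingers, y is the direction in which the jaws open and shut, and the axes are right-handed (so a half turn about x gives the same grasp; the last joint's range is limited). The gripper opens to 85 mm and grips with 20 to 120 N. Pads are 22 mm wide; open, the fingers measure 114 mm over their backs; the gripper's body (76 mm by 85 mm) begins 54 mm behind the grasp point. The pads swing forward as they close: fully open they stand 13 mm farther back than shut.
Start: joints at [61.398, 7.471, 85.268, -0, 87.261, -4.893], TCP at [241.235, 549.373, 231.292] pointing down, gripper open.
Joint ranges: [-169.43, 169.43], [-51.17, 129.36], [1.28, 143.12], [-76.62, 256.62], [0, 156.53], [-152.29, 152.29]. Speed limits (degrees/s): [136.94, 136.94, 159.86, 180, 180, 180].

## Interface

Orientations are given as [roll, pitch, yaw] about the fixed x, y, z axes, in that order (R = Rz(yaw) Ry(pitch) Rx(roll)).
In Python, from bench import sense, snapshot, hand_in gives the robot as it stands.
- The arm moves only by the tool drive_tool, never from a script. Its argument "deltas" is a list of rows, each a list of 7 numbers: the closure in counts, from 0 (fully open) to 255 (shut), then the shift along the tool's x, y, z in m, then the turn, a rotation vector about the tool's x, y, z in rad. A call has exactly 10 rows; each row is the pose to reach, as a shift and turn from the pose commanded when the call began, along the tool's axes at that moment; what a row does not reach only later rows make up. A row lasts 1/12 s, in which the tool goes at most 41.7 mm and 7.16 degrees, less where a joint would pass 70% of its speed; a pose out of reach is approached as far as the arm can. A call with a gripper value outside its range is refused whole. The fingers move at their own pace and stop on an object; "squeeze" is the grip in N (left out, the last holds). Time passes only in rows, so rows that repeat a pose let the fingers close, or fill a call up. It gives the time, the measured TCP pose, the force and the opening at its end, in the units of the state.
- sense(): the state, without advancing time (a new reading comes with each control period).
- snapshot(name): name is "side" or "top"; returns a dict with "frame" (384x512x3 uint8, blue, green, red), "fx", "fy", "cx", "cy" (pixels), "k1" (the pictures are not rectified: a ray, as slopes to the right and down, at radius r is drawn at 1 + k1 r^2 times it, then the intrinsics apply), "rvec" (rotation vector, rad) and "tvec" (3), from world to camera coordinates, as OpenCV has them. Camera axes: x right, y down, z forward; pixel columns grow to the right and rows downward; lengths in mm; the calibration is good to about 2 mm. A picture is of the moment at which its call begins. There is no depth.
- hand_in(): hands the job in, once; it reports no verdict.
The state is a dict: "time": time; "joint_pos": joint angles; "qd": joint speeds; "joint_efforts": joint torques, N m; "tool_pos": TCP position; "tcp_rot": TCP orientation; "ft_force": force on the tool from outside, world axes, zero at the start; "wrist_torque": the same for the moment, N m; "finger_gap": finger opening in mm.
Only numpy, scipy, OpenCV 4.12 (cv2) and the standard library are available. Lean on these libraries where they do the work, as an engineer would, in place of code of your own. Each camera call takes 0.05 s, during which the arm holds its last target.

## Working session

There is one attempt and no reset: what is moved stays moved. The work goes in short steps, Python scripts to look and compute and a tool call to move; the robot and the scene stay as the last step left them, time stands still between calls to the robot, and variables do not carry over. Pictures are saved under pics/ and viewed, and the job is handed in when it is done.

Besides the shell and the picture viewer there is one more tool, called after "Request:" as a command line: name --pt "numbers of a row" for each row, then --argument value for the rest. drive_tool: Moves the arm, as the interface text tells. Its arguments: {"type":"object","properties":{"deltas":{"type":"array","items":{"type":"array","items":{"type":"number"}}},"squeeze":{"type":"number"}},"required":["deltas"]}

```bash
mkdir -p pics; cat > h.py <<'E'
import numpy as np,cv2
from bench import sense,snapshot,hand_in
E
python3 - <<'E'
from h import *
import pickle
print(sense())
for n in("side","top"):
    s=snapshot(n);cv2.imwrite(f"pics/{n}0.png",s["frame"]);pickle.dump(s,open(n+"0.pkl","wb"));print({k:v for k,v in s.items() if k!="frame"})
E
```

```text
{'time': 0.0, 'joint_pos': array([ 6.14002685e+01,  7.51403900e+00,  8.53293393e+01,  7.78725206e-04,
        8.72630576e+01, -4.89286734e+00]), 'qd': array([-0.03876511, -0.04850694,  0.12338979,  0.02867825, -0.0254386 ,
        0.06231201]), 'joint_efforts': array([ 2.08161160e-03, -5.69409049e+01, -5.00549340e+01, -2.63153134e-05,
        1.50970789e-02, -3.92753896e-05]), 'tool_pos': array([240.94010418, 548.88976359, 230.25501963]), 'tcp_rot': array([ -95.31154165,   89.89356128, -119.01844374]), 'ft_force': array([ 0.39696926,  1.10209331, -0.2633703 ]), 'wrist_torque': array([ 0.01435823, -0.0031935 ,  0.01105029]), 'finger_gap': 85.18308512026265}
{'fx': 384.6626332951799, 'fy': 384.6626332951799, 'cx': 251.55681316906552, 'cy': 190.58375994296475, 'k1': 0.009212176205528576, 'rvec': array([ 0.09087155, -2.79757253,  1.40883587]), 'tvec': array([ 570.07808102,  104.07546138, 1143.37533254])}
{'fx': 400.9076465287295, 'fy': 400.9076465287295, 'cx': 257.0971490579098, 'cy': 198.14940621345855, 'k1': -0.08809612366906858, 'rvec': array([ 2.20784569, -2.16465844,  0.10407858]), 'tvec': array([ -12.44259062,  594.79715689, 1249.00584436])}
```

View pics/side0.png

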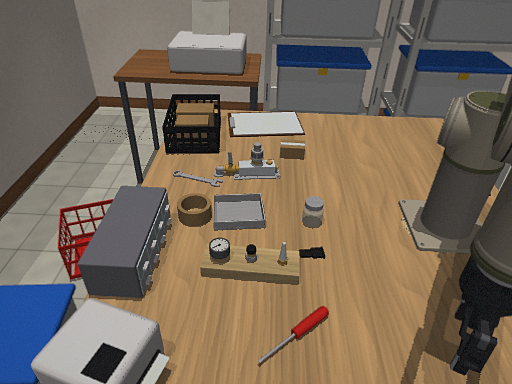

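View pics/top0.png

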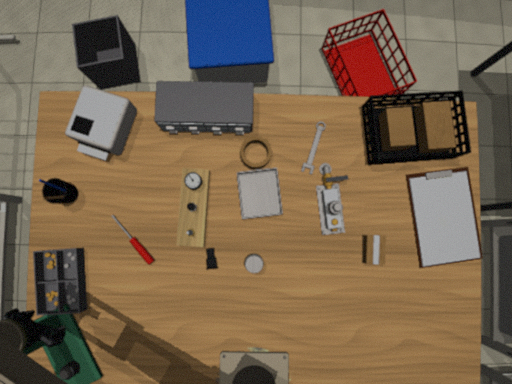

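Side: the coupler is near (257,160), gauge at (219,247), tray at (239,211). Top: the coupler is at about (333,208), gauge (193,181), tray (260,194). I'll enlarge crops.

```bash
python3 - <<'E'
from h import *
s=cv2.imread("pics/side0.png");t=cv2.imread("pics/top0.png")
def crop(im,x,y,w,h,k,n):
    cv2.imwrite("pics/"+n,cv2.resize(im[y:y+h,x:x+w],None,fx=k,fy=k,interpolation=cv2.INTER_CUBIC))
crop(s,190,130,100,75,8,"s_coup.png")
crop(s,190,225,100,75,8,"s_g.png")
crop(t,300,160,60,75,8,"t_coup.png")
crop(t,170,160,60,75,8,"t_g.png")
E
```

```text
(no output)
```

View pics/s_coup.png

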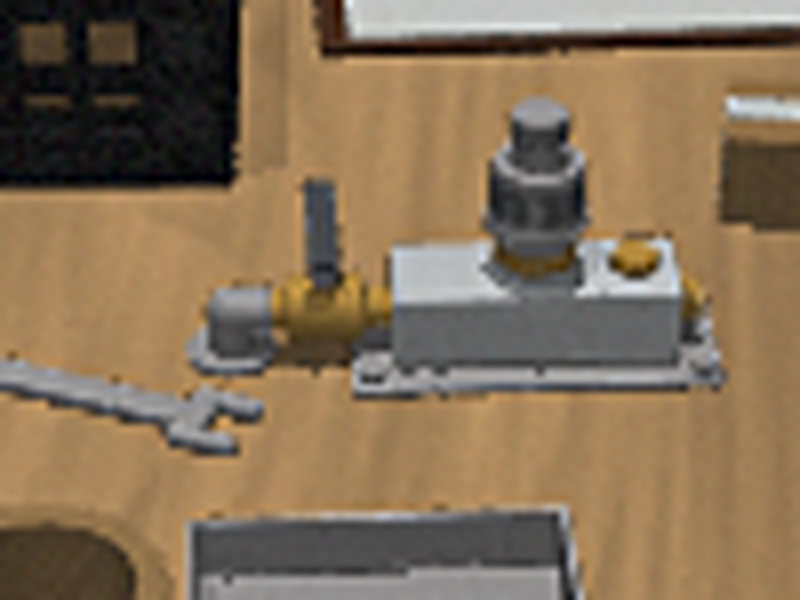

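View pics/s_g.png

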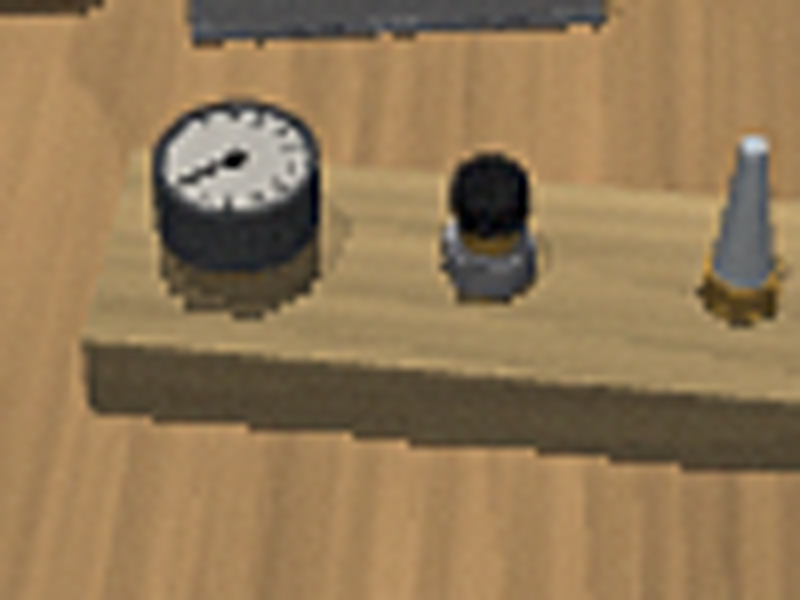

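View pics/t_coup.png

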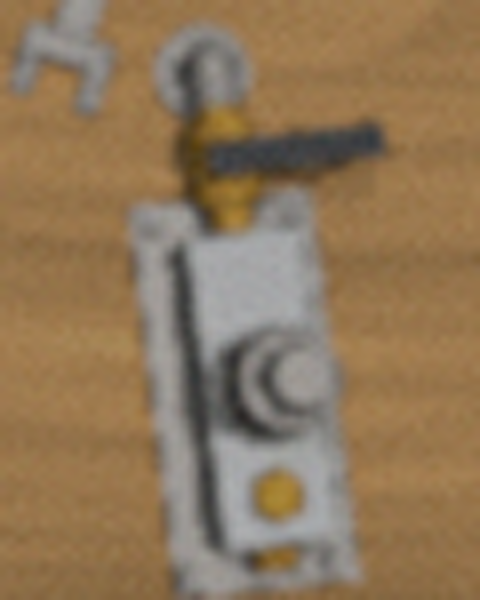

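View pics/t_g.png

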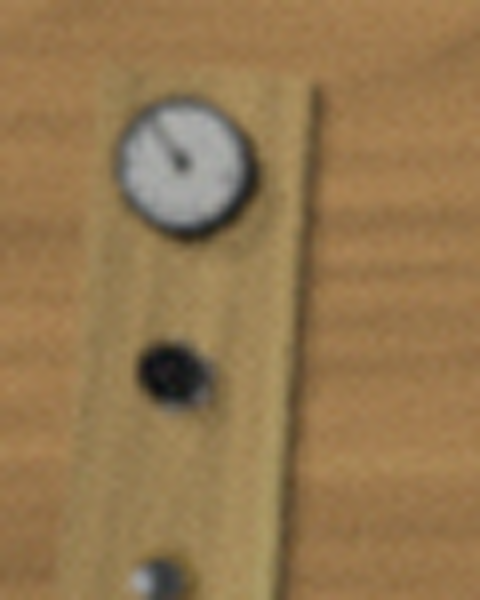

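```bash
cat >> h.py <<'E'
from scipy.optimize import least_squares
import pickle
C={n:pickle.load(open(n+"0.pkl","rb")) for n in("side","top")}
def proj(n,P):
    c=C[n];R=cv2.Rodrigues(c["rvec"])[0];p=R@np.asarray(P,float)+c["tvec"];a=p[:2]/p[2];a=a*(1+c["k1"]*a@a)
    return np.array([c["fx"]*a[0]+c["cx"],c["fy"]*a[1]+c["cy"]])
def tri(a,b):
    r=least_squares(lambda P:np.r_[proj("side",P)-a,proj("top",P)-b],[500,0,50]);return r.x,r.fun
def onz(n,a,z):
    r=least_squares(lambda P:proj(n,[P[0],P[1],z])-a,[500,0]);return r.x
def px(x,y,ox,oy,k=8): return np.array([(x+.5)/k-.5+ox,(y+.5)/k-.5+oy])
E
python3 - <<'E'
from h import *
np.set_printoptions(precision=1,suppress=True)
sc=lambda x,y:px(x,y,190,130);sg=lambda x,y:px(x,y,190,225);tc=lambda x,y:px(x,y,300,160);tg=lambda x,y:px(x,y,170,160)
for n,a,b in[("blanktop",sc(540,113),tc(301,377)),("dial",sg(236,160),tg(184,164)),("nozzle",sg(753,143),tg(147,579)),("adapt",sg(489,180),tg(170,372)),("gasbolt",sc(635,257),tc(277,493))]:
    print(n,*tri(a,b))
print("sleeve rim (z?)",[ (z,onz("side",sc(538,170),z),onz("top",tc(285,379),z)) for z in(90,100)])
for p in[(190,238),(297,232),(218,552),(330,545)]: print("top",onz("top",tc(*p),40))
for p in[(392,250),(672,238),(682,300),(392,312)]: print("side",onz("side",sc(*p),40))
for p in[(100,70),(318,80)]: print("rack",onz("top",tg(*p),32))
# tray
for p in[(238,172),(277,169),(282,215),(242,219)]: print("tray",onz("top",p,30))
for p in[(254,264),(256,152),(372,250),(314,145),(327,178),(348,178)]: print("obj",onz("top",p,50))
E
```

```text
blanktop [ 567.4 -237.3  114.9] [ 0.2  0.   0.  -0.2]
dial [642.8 199.2  70.2] [-0. -0.  0.  0.]
nozzle [483.3 204.5  94.4] [-0.2 -0.  -0.   0.2]
adapt [563.1 202.   70.1] [ 0.1  0.   0.  -0.1]
gasbolt [ 525.5 -243.5   42.4] [-0.1 -0.  -0.   0.1]
sleeve rim (z?) [(90, array([ 568. , -232.9]), array([ 567.7, -236.6])), (100, array([ 567.5, -216.1]), array([ 567.1, -234.5]))]
top [ 625.9 -209. ]
top [ 629.2 -251.6]
top [ 502.4 -220.9]
top [ 505.9 -265.2]
side [ 630.6 -244.1]
side [ 509.2 -264.4]
side [ 504.5 -214.9]
side [ 626.5 -195.3]
rack [684.6 239.7]
rack [682.3 152.9]
tray [676.6  61.7]
tray [688.9 -62.2]
tray [542.7 -80.2]
tray [527.7  45.6]
obj [389.3   5.3]
obj [738.3   5.9]
obj [ 437.9 -361.9]
obj [ 765.1 -177.1]
obj [ 660.8 -218.7]
obj [ 662.3 -285.5]
```

```bash
cat >> h.py <<'E'
from scipy.spatial.transform import Rotation as Ro
np.set_printoptions(precision=2,suppress=True)
def st():
    s=sense();R=Ro.from_euler("xyz",s["tcp_rot"],degrees=True).as_matrix();return s,R
def rel(target,R=None):
    s,Rm=st();return (Rm if R is None else R).T@(np.array(target)-s["tool_pos"])
E
python3 - <<'E'
from h import *
s,R=st();print(R)
for P,a in[((567.4,-237.3,None),None)]: pass
sc=lambda x,y:px(x,y,190,130);sg=lambda x,y:px(x,y,190,225);tc=lambda x,y:px(x,y,300,160);tg=lambda x,y:px(x,y,170,160)
for z in(114,116,118,120): print(z,onz("side",sc(540,113),z),onz("top",tc(301,377),z))
for z in(71,73,75): print(z,onz("side",sg(236,160),z),onz("top",tg(184,164),z))
print(np.degrees(np.arctan2(-237,567)),np.degrees(np.arctan2(199,643)))
E
```

```text
[[-0.    0.4   0.92]
 [-0.    0.92 -0.4 ]
 [-1.   -0.   -0.  ]]
114 [ 568.03 -238.92] [ 567.03 -237.5 ]
116 [ 567.94 -235.4 ] [ 566.9  -237.07]
118 [ 567.84 -231.88] [ 566.77 -236.65]
120 [ 567.74 -228.36] [ 566.64 -236.22]
71 [642.68 200.06] [642.79 199.13]
73 [642.37 202.07] [642.54 198.83]
75 [642.06 204.09] [642.29 198.53]
-22.684411424129237 17.196605093972153
```

```bash
python3 - <<'E'
from h import *
s,R=st();np.set_printoptions(precision=5,suppress=True);print(R);print(rel([567.0,-236.7,180]))
E
```

```text
[[-0.0008   0.40203  0.91563]
 [-0.00144  0.91562 -0.40203]
 [-1.      -0.00164 -0.00016]]
[  51.23468 -588.20659  614.37873]
```

Request:
drive_tool --pt "159 0 -0.029 0.03 0 0 0" --pt "159 0 -0.058 0.06 0 0 0" --pt "159 0 -0.087 0.09 0 0 0" --pt "159 0 -0.116 0.12 0 0 0" --pt "159 0 -0.145 0.15 0 0 0" --pt "159 0 -0.174 0.18 0 0 0" --pt "159 0 -0.203 0.21 0 0 0" --pt "159 0 -0.232 0.24 0 0 0" --pt "159 0 -0.261 0.27 0 0 0" --pt "159 0 -0.288 0.3 0 0 0" --squeeze 40

```text
time: 0.93
tool_pos: [400.0, 163.0, 231.1]
tcp_rot: [-120.2, 90.0, -143.9]
ft_force: [0.7, 0.4, -0.8]
finger_gap: 32.1
```

Request:
drive_tool --pt "159 0.005 -0.029 0.03 0 0 0" --pt "159 0.01 -0.058 0.06 0 0 0" --pt "159 0.015 -0.087 0.09 0 0 0" --pt "159 0.02 -0.116 0.12 0 0 0" --pt "159 0.025 -0.145 0.15 0 0 0" --pt "159 0.03 -0.174 0.18 0 0 0" --pt "159 0.035 -0.203 0.21 0 0 0" --pt "159 0.04 -0.232 0.24 0 0 0" --pt "159 0.045 -0.261 0.27 0 0 0" --pt "159 0.05 -0.29 0.3 0 0 0"

```text
time: 1.77
tool_pos: [556.9, -219.9, 180.8]
tcp_rot: [172.3, 90.0, 148.5]
ft_force: [0.5, 0.6, 0.8]
finger_gap: 31.9
```

```bash
python3 - <<'E'
from h import *
s,R=st();print(R,s["time"],s["tool_pos"],s["finger_gap"],s["ft_force"],s["joint_pos"]);print(rel([567.0,-236.7,150]))
E
```

```text
[[-0.    0.4   0.92]
 [ 0.    0.92 -0.4 ]
 [-1.    0.   -0.  ]] 1.7667 [ 556.91 -219.85  180.84] 31.876224667516823 [0.51 0.65 0.79] [-26.45   8.91  89.     0.    82.14 -92.72]
[ 30.82 -11.36  16.04]
```

Request:
drive_tool --pt "159 0.0 -0.006 0.008 0 0 0" --pt "159 0.005 -0.0114 0.016 0 0 0" --pt "159 0.015 -0.0114 0.016 0 0 0" --pt "159 0.02 -0.0114 0.016 0 0 0" --pt "159 0.025 -0.0114 0.016 0 0 0" --pt "159 0.031 -0.0114 0.016 0 0 0" --pt "159 0.031 -0.0114 0.016 0 0 0" --pt "159 0.031 -0.0114 0.016 0 0 0" --pt "159 0.031 -0.0114 0.016 0 0 0" --pt "159 0.031 -0.0114 0.016 0 0 0"

```text
time: 2.6
tool_pos: [567.3, -234.6, 151.5]
tcp_rot: [-4.8, 89.9, -28.5]
ft_force: [-0.0, 1.1, 0.2]
finger_gap: 32.5
```

```bash
cat >> h.py <<'E'
def look(n,x,y,w,h,k,name):
    im=snapshot(n)["frame"];cv2.imwrite("pics/"+name,cv2.resize(im[y:y+h,x:x+w],None,fx=k,fy=k,interpolation=cv2.INTER_CUBIC))
E
python3 - <<'E'
from h import *
s,R=st();print(s["tool_pos"],s["ft_force"],R[:,1]);print(proj("side",s["tool_pos"]),proj("top",s["tool_pos"]))
look("side",210,100,90,75,8,"s1.png");look("top",280,150,90,75,8,"t1.png")
E
```

```text
[ 567.25 -234.59  151.5 ] [-0.03  1.07  0.19] [ 0.4   0.92 -0.  ]
[257.56 134.33] [338.96 205.81]
```

View pics/s1.png

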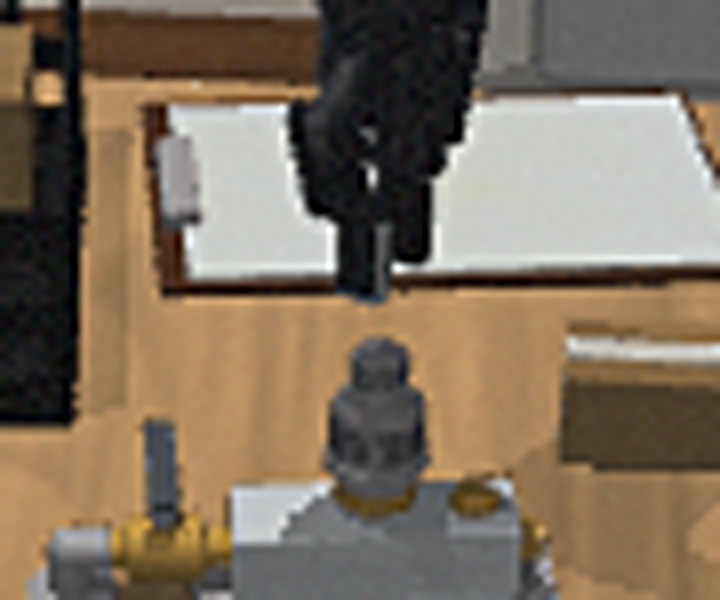

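View pics/t1.png

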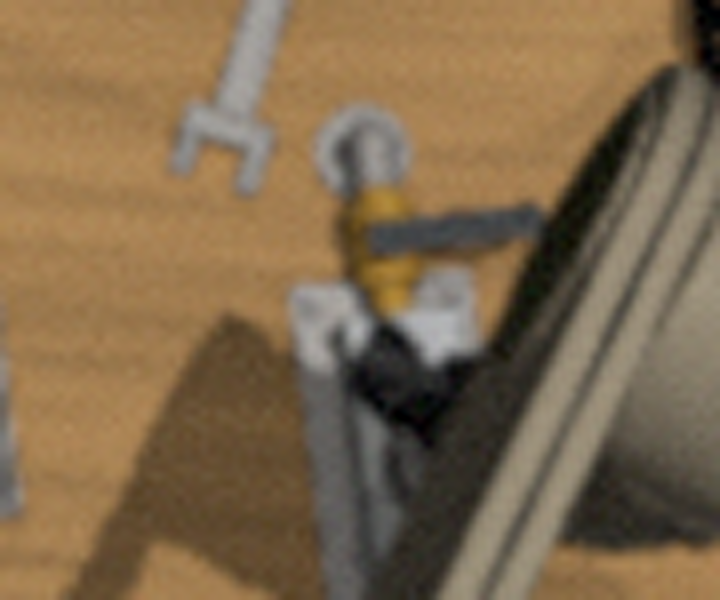

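```bash
python3 - <<'E'
from h import *
print(rel([567.8,-236.2,107]))
E
```

```text
[44.34 -1.12  1.08]
```

Request:
drive_tool --pt "159 0.01 0 0 0 0 0" --pt "159 0.02 0 0 0 0 0" --pt "159 0.03 0 0 0 0 0" --pt "159 0.036 0 0 0 0 0" --pt "159 0.04 0 0 0 0 0" --pt "159 0.042 0 0 0 0 0" --pt "159 0.043 0 0 0 0 0" --pt "159 0.043 0 0 0 0 0" --pt "159 0.043 0 0 0 0 0" --pt "159 0.043 0 0 0 0 0"

```text
time: 3.53
tool_pos: [567.3, -234.9, 108.3]
tcp_rot: [-4.5, 89.9, -28.2]
ft_force: [0.1, 0.1, -0.4]
finger_gap: 32.2
```

```bash
python3 - <<'E'
from h import *
s,R=st();print(s["tool_pos"],s["ft_force"],s["qd"])
look("side",210,100,90,75,8,"s2.png")
E
```

```text
[ 567.27 -234.88  108.33] [ 0.06  0.12 -0.42] [ 0.06 -0.02  0.    0.04 -0.03  0.04]
```

View pics/s2.png

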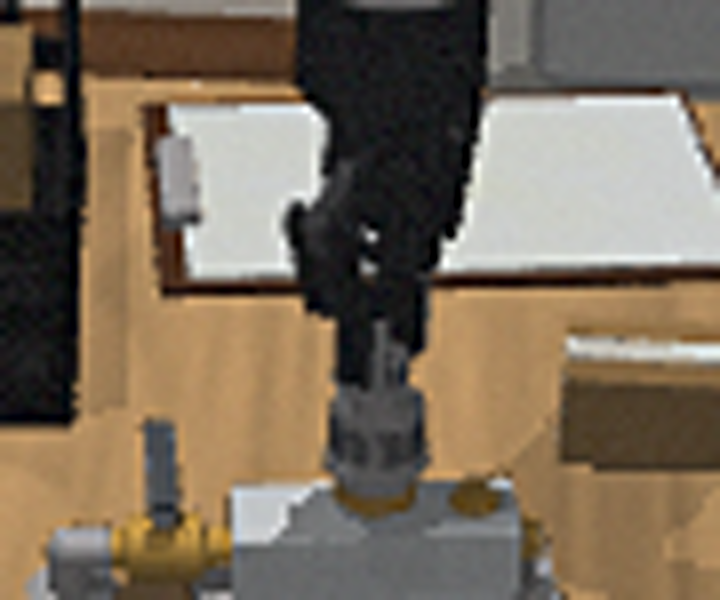

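Request:
drive_tool --pt "159 0.0 -0.001 0.001 0 0 0" --pt "159 0.001 -0.001 0.001 0 0 0" --pt "159 0.003 -0.001 0.001 0 0 0" --pt "159 0.004 -0.001 0.001 0 0 0" --pt "159 0.005 -0.001 0.001 0 0 0" --pt "159 0.006 -0.001 0.001 0 0 0" --pt "159 0.007 -0.001 0.001 0 0 0" --pt "159 0.008 -0.001 0.001 0 0 0" --pt "159 0.009 -0.001 0.001 0 0 0" --pt "159 0.009 -0.001 0.001 0 0 0"

```text
time: 4.42
tool_pos: [567.3, -235.9, 98.4]
tcp_rot: [-179.5, 90.0, 156.8]
ft_force: [-1.0, 0.5, -0.2]
finger_gap: 32.1
```

Request:
drive_tool --pt "159 0.001 0 0 0 0 0" --pt "159 0.002 0 0 0 0 0" --pt "159 0.003 0 0 0 0 0" --pt "159 0.004 0 0 0 0 0" --pt "159 0.005 0 0 0 0 0" --pt "159 0.006 0 0 0 0 0" --pt "159 0.006 0 0 0 0 0" --pt "159 0.006 0 0 0 0 0" --pt "159 0.006 0 0 0 0 0" --pt "159 0.006 0 0 0 0 0"

```text
time: 5.25
tool_pos: [567.5, -236.1, 93.4]
tcp_rot: [-11.9, 90.0, -35.6]
ft_force: [-2.4, 0.7, 5.3]
finger_gap: 32.8
```

Request:
drive_tool --pt "159 0.001 0 0 0 0 0" --pt "159 0.002 0 0 0 0 0" --pt "159 0.003 0 0 0 0 0" --pt "159 0.004 0 0 0 0 0" --pt "159 0.004 0 0 0 0 0" --pt "159 0.004 0 0 0 0 0" --pt "159 0.004 0 0 0 0 0" --pt "159 0.004 0 0 0 0 0" --pt "159 0.004 0 0 0 0 0" --pt "159 0.004 0 0 0 0 0"

```text
time: 6.08
tool_pos: [567.6, -236.1, 90.2]
tcp_rot: [-14.2, 90.0, -37.9]
ft_force: [-5.8, 2.9, 10.8]
finger_gap: 32.2
```

Request:
drive_tool --pt "159 0.001 0 0 0 0 0" --pt "159 0.002 0 0 0 0 0" --pt "159 0.003 0 0 0 0 0" --pt "159 0.004 0 0 0 0 0" --pt "159 0.004 0 0 0 0 0" --pt "159 0.004 0 0 0 0 0" --pt "159 0.004 0 0 0 0 0" --pt "159 0.004 0 0 0 0 0" --pt "159 0.004 0 0 0 0 0" --pt "159 0.004 0 0 0 0 0"

```text
time: 6.92
tool_pos: [567.7, -236.1, 86.7]
tcp_rot: [-12.7, 90.0, -36.4]
ft_force: [-7.6, 3.0, 14.3]
finger_gap: 32.1
```

```bash
python3 - <<'E'
from h import *
s,R=st();print(s["tool_pos"],s["ft_force"],s["wrist_torque"],R)
look("side",210,100,90,75,8,"s3.png")
E
```

```text
[ 567.66 -236.11   86.65] [-7.62  3.01 14.34] [ 0.55  1.29 -0.04] [[ 0.    0.4   0.92]
 [-0.    0.92 -0.4 ]
 [-1.   -0.    0.  ]]
```

View pics/s3.png

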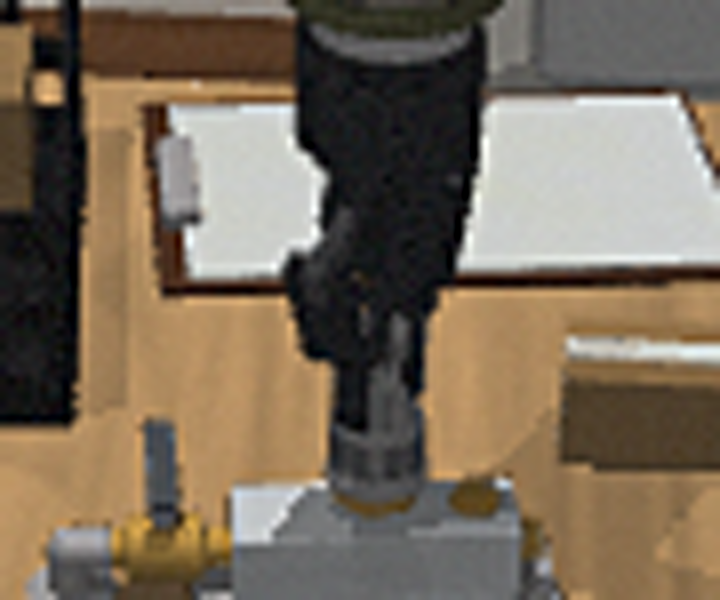

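Request:
drive_tool --pt "159 0.0005 0 0 0 0 0" --pt "159 0.001 0 0 0 0 0" --pt "159 0.0015 0 0 0 0 0" --pt "159 0.002 0 0 0 0 0" --pt "159 0.002 0 0 0 0 0" --pt "159 0.002 0 0 0 0 0" --pt "159 0.002 0 0 0 0 0" --pt "159 0.002 0 0 0 0 0" --pt "159 0.002 0 0 0 0 0" --pt "159 0.002 0 0 0 0 0"

```text
time: 7.8
tool_pos: [567.8, -236.2, 86.2]
tcp_rot: [-15.7, 89.9, -39.4]
ft_force: [-13.3, 5.4, 25.0]
finger_gap: 32.4
```

```bash
python3 - <<'E'
from h import *
s,R=st();print(s["tool_pos"],s["ft_force"],s["wrist_torque"],s["finger_gap"])
look("side",210,100,90,75,8,"s4.png")
E
```

```text
[ 567.76 -236.19   86.18] [-13.27   5.44  25.01] [ 0.97  2.17 -0.06] 32.36733190716545
```

View pics/s4.png

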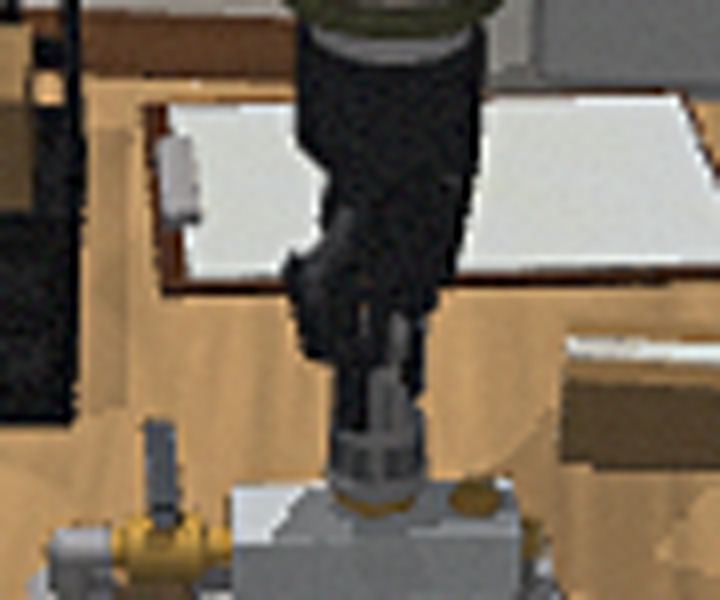

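Request:
drive_tool --pt "159 -0.002 0 0 0 0 0" --pt "159 -0.004 0 0 0 0 0" --pt "159 -0.007 0 0 0 0 0" --pt "159 -0.01 0 0 0 0 0" --pt "159 -0.013 0 0 0 0 0" --pt "159 -0.016 0 0 0 0 0" --pt "159 -0.019 0 0 0 0 0" --pt "159 -0.021 0 0 0 0 0" --pt "159 -0.021 0 0 0 0 0" --pt "159 -0.021 0 0 0 0 0"

```text
time: 8.68
tool_pos: [567.5, -236.1, 103.8]
tcp_rot: [-5.5, 90.0, -29.2]
ft_force: [0.1, -0.2, 0.8]
finger_gap: 32.3
```

```bash
python3 - <<'E'
from h import *
s,R=st();print(s["tool_pos"],s["ft_force"],s["wrist_torque"],s["finger_gap"])
look("side",210,100,90,75,8,"s5.png")
E
```

```text
[ 567.52 -236.06  103.83] [ 0.13 -0.24  0.82] [-0.05  0.02 -0.03] 32.310650836427214
```

View pics/s5.png

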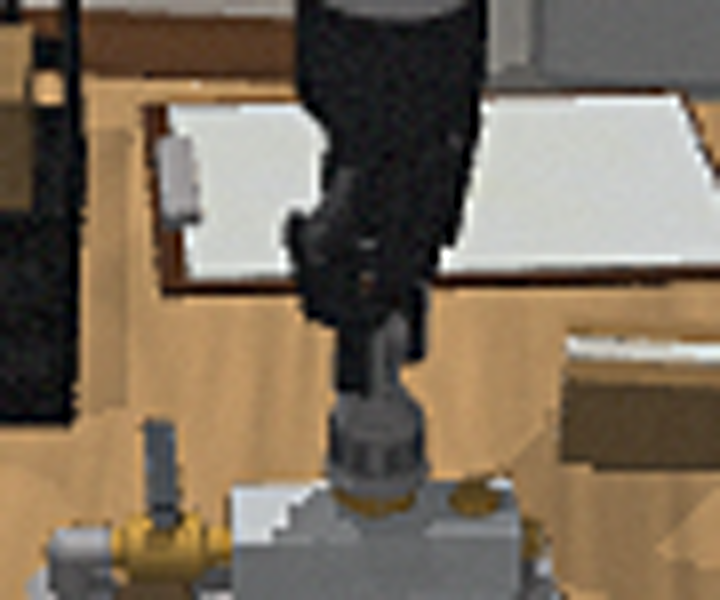

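Request:
drive_tool --pt "200 0 0 0 0 0 0" --pt "215 0 0 0 0 0 0" --pt "230 0 0 0 0 0 0" --pt "230 0 0 0 0 0 0" --pt "230 0 0 0 0 0 0" --pt "230 0 0 0 0 0 0" --pt "230 0 0 0 0 0 0" --pt "230 0 0 0 0 0 0" --pt "230 0 0 0 0 0 0" --pt "230 0 0 0 0 0 0" --squeeze 40

```text
time: 9.57
tool_pos: [567.4, -236.0, 103.6]
tcp_rot: [-157.7, 90.0, 178.6]
ft_force: [0.1, -0.6, -0.4]
finger_gap: 22.6
```

Request:
drive_tool --pt "230 -0.004 0 0 0 0 0" --pt "230 -0.008 0 0 0 0 0" --pt "230 -0.014 0 0 0 0 0" --pt "230 -0.022 0 0 0 0 0" --pt "230 -0.03 0 0 0 0 0" --pt "230 -0.04 0 0 0 0 0" --pt "230 -0.05 0 0 0 0 0" --pt "230 -0.06 0 0 0 0 0" --pt "230 -0.07 0 0 0 0 0" --pt "230 -0.07 0 0 0 0 0"

```text
time: 10.4
tool_pos: [568.9, -236.7, 177.3]
tcp_rot: [-3.7, 89.7, -27.4]
ft_force: [-0.5, 0.8, -0.5]
finger_gap: 22.9
```

```bash
python3 - <<'E'
from h import *
s,R=st();print(s["tool_pos"],s["ft_force"],s["wrist_torque"],s["finger_gap"],R.T@(np.array([607,-9,150])-s["tool_pos"]))
look("side",210,100,90,75,8,"s6.png")
E
```

```text
[ 568.86 -236.72  177.28] [-0.51  0.78 -0.49] [-0.09 -0.06 -0.  ] 22.85323307062044 [ 26.95 223.85 -56.75]
```

View pics/s6.png

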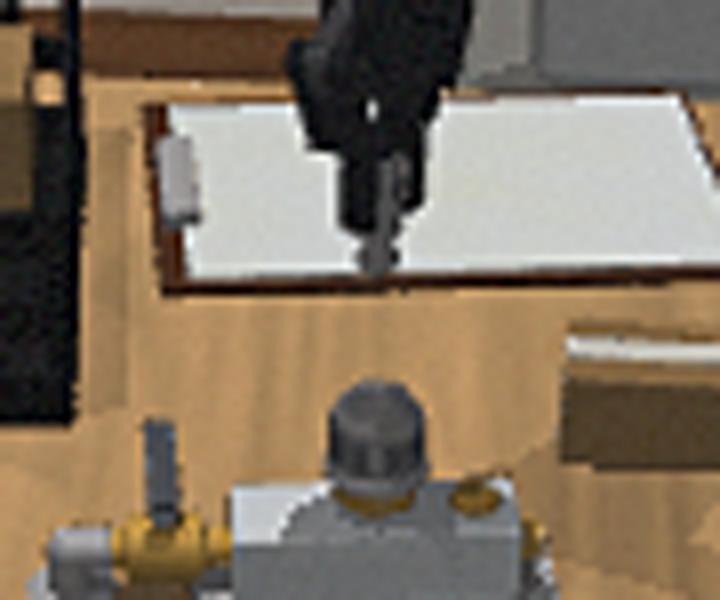

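Request:
drive_tool --pt "230 0 0.02 -0.005 0 0 0" --pt "230 0 0.05 -0.0125 0 0 0" --pt "230 0 0.085 -0.021 0 0 0" --pt "230 0 0.12 -0.03 0 0 0" --pt "230 0 0.155 -0.039 0 0 0" --pt "230 0 0.185 -0.047 0 0 0" --pt "230 0.01 0.21 -0.053 0 0 0" --pt "230 0.03 0.222 -0.056 0 0 0" --pt "230 0.05 0.223 -0.056 0 0 0" --pt "230 0.07 0.223 -0.056 0 0 0"

```text
time: 11.28
tool_pos: [605.7, -7.7, 102.5]
tcp_rot: [174.4, 90.0, 150.8]
ft_force: [0.3, 0.5, -1.9]
finger_gap: 22.2
```

Request:
drive_tool --pt "230 0.015 0 0 0 0 0" --pt "230 0.03 0 0 0 0 0" --pt "230 0.04 0 0 0 0 0" --pt "230 0.048 0 0 0 0 0" --pt "230 0.055 0 0 0 0 0" --pt "230 0.06 0 0 0 0 0" --pt "230 0.065 0 0 0 0 0" --pt "230 0.07 0 0 0 0 0" --pt "230 0.07 0 0 0 0 0" --pt "230 0.07 0 0 0 0 0"

```text
time: 12.12
tool_pos: [605.8, -9.3, 33.7]
tcp_rot: [-155.1, 90.0, -178.8]
ft_force: [0.1, -0.4, -0.5]
finger_gap: 22.6
```

```bash
python3 - <<'E'
from h import *
s,R=st();print(s["tool_pos"],s["ft_force"],s["finger_gap"])
look("side",200,150,90,75,8,"s7.png")
E
```

```text
[605.79  -9.32  33.71] [ 0.06 -0.42 -0.54] 22.621389729308223
```

View pics/s7.png

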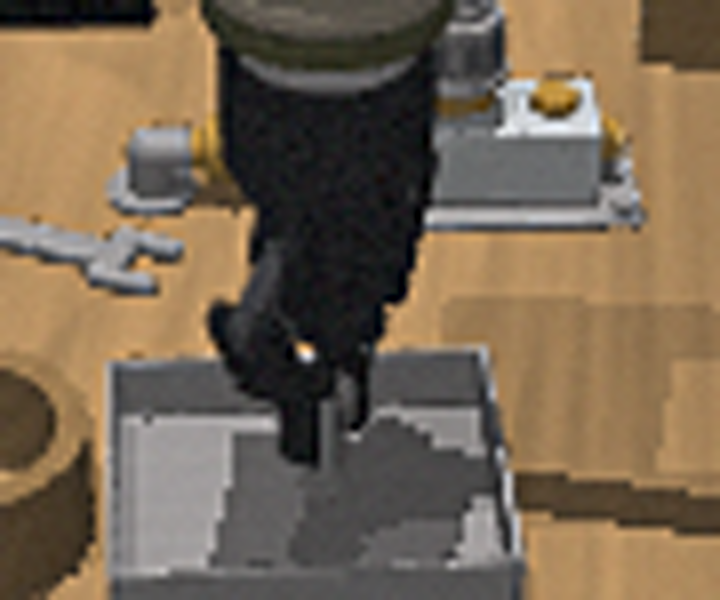

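Request:
drive_tool --pt "230 0.001 0 0 0 0 0" --pt "230 0.002 0 0 0 0 0" --pt "230 0.003 0 0 0 0 0" --pt "230 0.004 0 0 0 0 0" --pt "230 0.005 0 0 0 0 0" --pt "230 0.006 0 0 0 0 0" --pt "230 0.007 0 0 0 0 0" --pt "230 0.008 0 0 0 0 0" --pt "230 0.009 0 0 0 0 0" --pt "230 0.009 0 0 0 0 0"

```text
time: 13.0
tool_pos: [606.0, -9.4, 24.9]
tcp_rot: [9.0, 90.0, -14.7]
ft_force: [0.3, 0.3, 0.4]
finger_gap: 22.7
```

Request:
drive_tool --pt "230 0.001 0 0 0 0 0" --pt "230 0.002 0 0 0 0 0" --pt "230 0.003 0 0 0 0 0" --pt "230 0.004 0 0 0 0 0" --pt "230 0.005 0 0 0 0 0" --pt "230 0.006 0 0 0 0 0" --pt "230 0.006 0 0 0 0 0" --pt "230 0.006 0 0 0 0 0" --pt "230 0.006 0 0 0 0 0" --pt "230 0.006 0 0 0 0 0"

```text
time: 13.83
tool_pos: [610.1, -9.8, 24.6]
tcp_rot: [16.6, 89.5, -7.1]
ft_force: [-6.9, -0.2, 29.4]
finger_gap: 22.8
```

Request:
drive_tool --pt "230 -0.003 0 0 0 0 0" --pt "230 -0.0055 0 0 0 0 0" --pt "230 -0.0055 0 0 0 0 0" --pt "230 -0.0055 0 0 0 0 0" --pt "190 -0.0055 0 0 0 0 0" --pt "170 -0.0055 0 0 0 0 0" --pt "130 -0.0055 0 0 0 0 0" --pt "100 -0.0055 0 0 0 0 0" --pt "90 -0.0055 0 0 0 0 0" --pt "90 -0.0055 0 0 0 0 0"

```text
time: 14.67
tool_pos: [605.5, -9.3, 23.8]
tcp_rot: [-159.0, 90.0, 177.3]
ft_force: [0.6, -0.7, 1.0]
finger_gap: 55.3
```

Request:
drive_tool --pt "90 -0.02 0 0 0 0 0" --pt "90 -0.045 0 0 0 0 0" --pt "90 -0.07 0 0 0 0 0" --pt "90 -0.1 0 0 0 0 0" --pt "50 -0.11 0.03 0 0 0 0" --pt "34 -0.11 0.06 0 0 0 0" --pt "34 -0.11 0.09 0 0 0 0" --pt "34 -0.11 0.12 0 0 0 0" --pt "34 -0.11 0.14 0 0 0 0" --pt "34 -0.11 0.14 0 0 0 0"

```text
time: 15.5
tool_pos: [662.8, 123.0, 134.0]
tcp_rot: [94.9, 89.9, 71.3]
ft_force: [0.6, 0.1, 1.1]
finger_gap: 74.0
```

```bash
python3 - <<'E'
from h import *
s,R=st();print(s["tool_pos"],s["ft_force"],s["finger_gap"],R.T@(np.array([642.5,199.5,120])-s["tool_pos"]),R)
look("side",180,150,100,75,8,"s8.png");look("top",230,160,90,75,8,"t8.png")
E
```

```text
[662.79 122.95 133.97] [0.6  0.14 1.05] 74.01415524417352 [ 14.07  62.07 -49.15] [[ 0.    0.4   0.92]
 [ 0.    0.92 -0.4 ]
 [-1.    0.   -0.  ]]
```

View pics/s8.png

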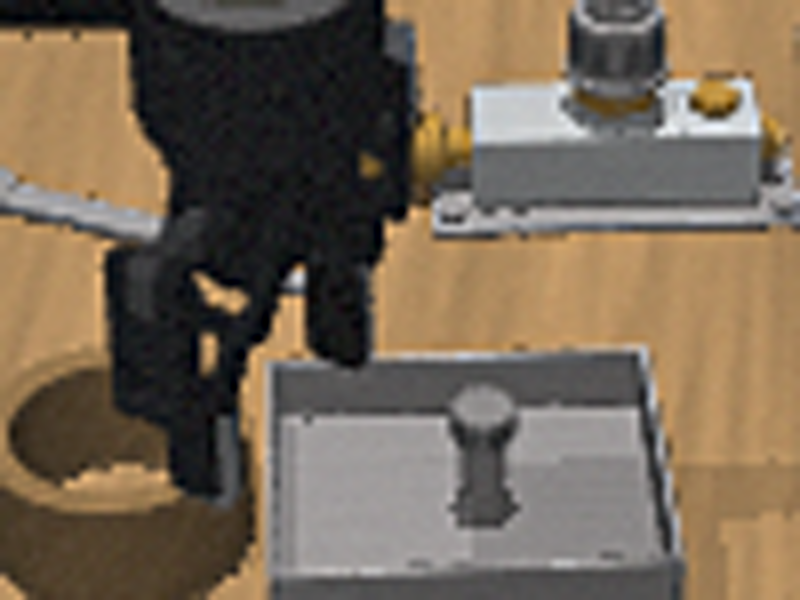

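View pics/t8.png

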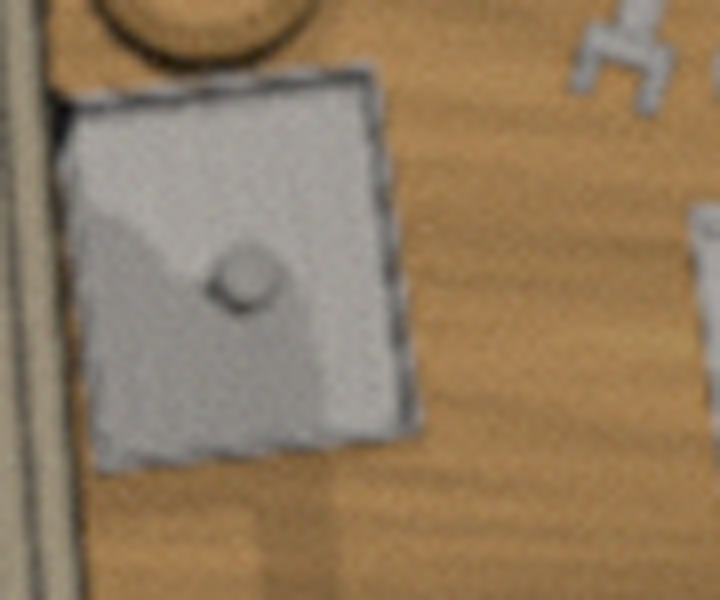

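```bash
python3 - <<'E'
from h import *
a=px(484,405,180,150);b=px(247,276,230,160)
print(tri(a,b))
for z in(48,51,54):print(z,onz("side",a,z),onz("top",b,z))
E
```

```text
(array([606.32, -10.52,  49.86]), array([ 0.15,  0.02,  0.  , -0.16]))
48 [606.97 -12.94] [605.99 -10.56]
51 [606.67  -9.12] [605.71 -10.5 ]
54 [606.37  -5.29] [605.44 -10.43]
```

Request:
drive_tool --pt "34 0 0.02 -0.016 0 0 0" --pt "34 0 0.04 -0.032 0 0 0" --pt "34 0 0.058 -0.046 0 0 0" --pt "34 0.005 0.0615 -0.0487 0 0 0" --pt "34 0.015 0.0615 -0.0487 0 0 0" --pt "34 0.025 0.0615 -0.0487 0 0 0" --pt "34 0.03 0.0615 -0.0487 0 0 0" --pt "34 0.03 0.0615 -0.0487 0 0 0" --pt "34 0.03 0.0615 -0.0487 0 0 0" --pt "34 0.03 0.0615 -0.0487 0 0 0"

```text
time: 16.43
tool_pos: [642.6, 193.9, 104.3]
tcp_rot: [-40.0, 90.0, -63.7]
ft_force: [0.5, -0.1, -0.3]
finger_gap: 74.0
```

```bash
python3 - <<'E'
from h import *
s,R=st();print(s["tool_pos"],s["ft_force"],s["finger_gap"],R.T@(np.array([642.5,199.6,41])-s["tool_pos"]))
look("side",180,200,100,75,8,"s9.png")
E
```

```text
[642.58 193.9  104.28] [ 0.46 -0.07 -0.26] 73.96308780101559 [63.28  5.19 -2.38]
```

View pics/s9.png

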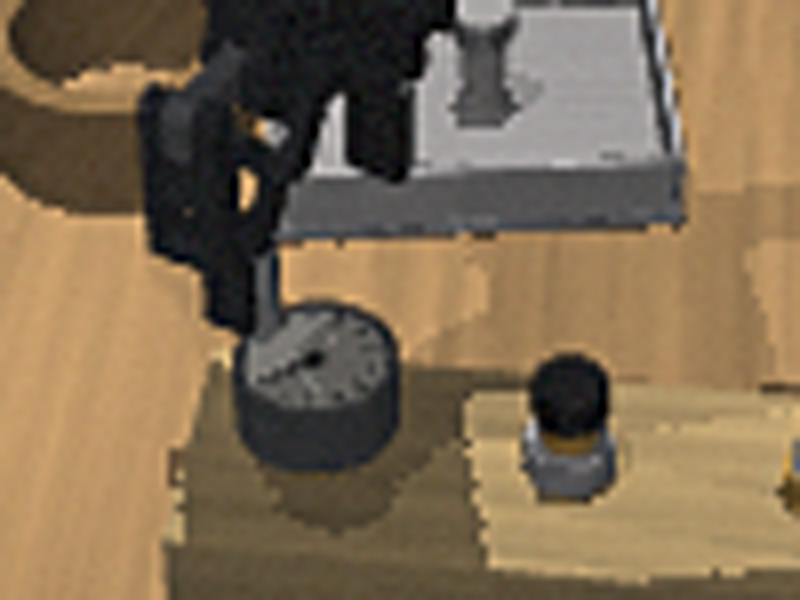

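Request:
drive_tool --pt "34 0 0.0052 -0.0024 0 0 0" --pt "34 0.005 0.0052 -0.0024 0 0 0" --pt "34 0.015 0.0052 -0.0024 0 0 0" --pt "34 0.025 0.0052 -0.0024 0 0 0" --pt "34 0.033 0.0052 -0.0024 0 0 0" --pt "34 0.041 0.0052 -0.0024 0 0 0" --pt "34 0.049 0.0052 -0.0024 0 0 0" --pt "34 0.056 0.0052 -0.0024 0 0 0" --pt "34 0.062 0.0052 -0.0024 0 0 0" --pt "34 0.062 0.0052 -0.0024 0 0 0"

```text
time: 17.32
tool_pos: [641.0, 200.2, 40.2]
tcp_rot: [-142.9, 89.9, -166.6]
ft_force: [-0.3, 0.2, -0.6]
finger_gap: 74.3
```

```bash
python3 - <<'E'
from h import *
s,R=st();print(s["tool_pos"],s["ft_force"],s["finger_gap"],R.T@(np.array([642.5,199.6,41])-s["tool_pos"]))
look("side",180,200,100,75,8,"s10.png")
E
```

```text
[641.05 200.18  40.17] [-0.3   0.21 -0.61] 74.32827958183941 [-0.84  0.05  1.56]
```

View pics/s10.png

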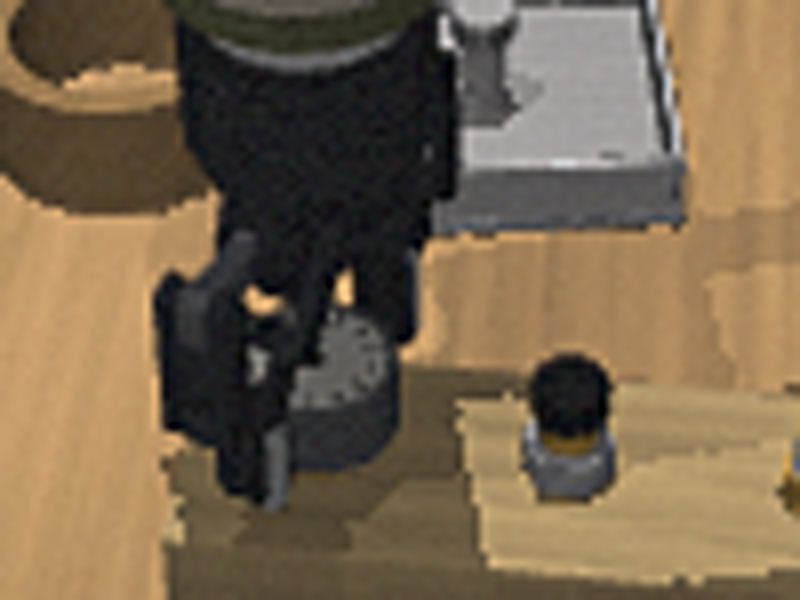

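Request:
drive_tool --pt "34 0 0 0.0014 0 0 0" --pt "60 0 0 0.0014 0 0 0" --pt "80 0 0 0.0014 0 0 0" --pt "95 0 0 0.0014 0 0 0" --pt "110 0 0 0.0014 0 0 0" --pt "130 0 0 0.0014 0 0 0" --pt "130 0 0 0.0014 0 0 0" --pt "130 0 0 0.0014 0 0 0" --pt "130 0 0 0.0014 0 0 0" --pt "130 0 0 0.0014 0 0 0" --squeeze 50

```text
time: 18.2
tool_pos: [644.0, 200.0, 43.1]
tcp_rot: [32.6, 89.9, 8.9]
ft_force: [-0.5, -1.0, 6.3]
finger_gap: 50.9
```

```bash
python3 - <<'E'
from h import *
s,R=st();print(s["tool_pos"],s["ft_force"],s["finger_gap"])
look("side",180,200,100,75,8,"s11.png");look("top",150,150,90,75,8,"t11.png")
E
```

```text
[644.04 200.03  43.14] [-0.51 -1.03  6.26] 50.889930606605915
```

View pics/s11.png

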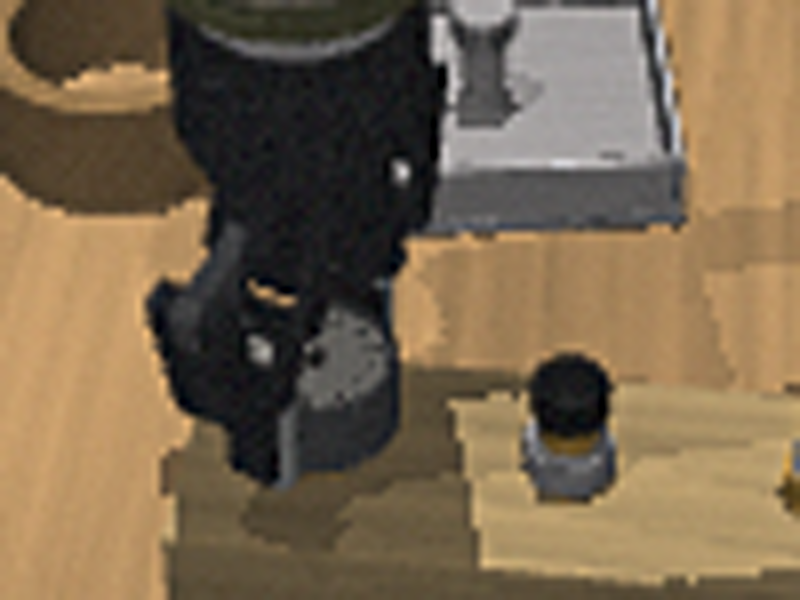

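```bash
python3 - <<'E'
from h import *
s,R=st();p=s["tool_pos"]
a=px(318,355,180,200)
for z in(71,75): print(onz("side",a,z), proj("side",[p[0],p[1],z]),a)
a0=px(236,160,190,225);print(a0)
E
```

```text
[642.33 197.82] [218.53 244.53] [219.31 243.94]
[641.71 201.86] [218.48 243.38] [219.31 243.94]
[219.06 244.56]
```

View pics/t11.png

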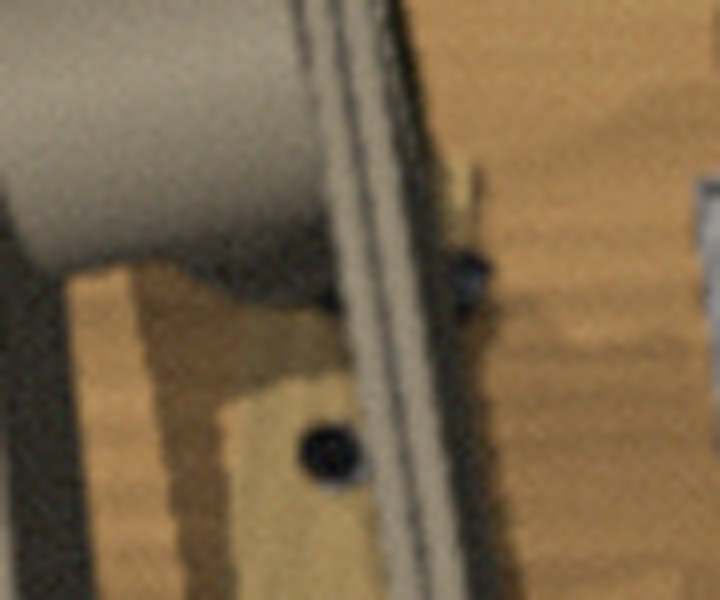

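Request:
drive_tool --pt "130 -0.006 0 0 0 0 0" --pt "130 -0.014 0 0 0 0 0" --pt "130 -0.024 0 0 0 0 0" --pt "130 -0.036 0 0 0 0 0" --pt "130 -0.05 0 0 0 0 0" --pt "130 -0.068 0 0 0 0 0" --pt "130 -0.086 0 0 0 0 0" --pt "130 -0.104 0 0 0 0 0" --pt "130 -0.112 0 0 0 0 0" --pt "130 -0.112 0 0 0 0 0"

```text
time: 19.13
tool_pos: [645.3, 200.4, 158.6]
tcp_rot: [36.0, 89.7, 12.3]
ft_force: [0.2, -0.2, -2.3]
finger_gap: 50.6
```

```bash
python3 - <<'E'
from h import *
s,R=st();print(s["tool_pos"],s["ft_force"],s["finger_gap"],R.T@(np.array([568.9,-236.7,160])-s["tool_pos"]))
look("side",170,160,120,90,6,"s12.png")
E
```

```text
[645.35 200.36 158.57] [ 0.22 -0.22 -2.31] 50.59474626229277 [  -2.44 -430.91  105.73]
```

View pics/s12.png

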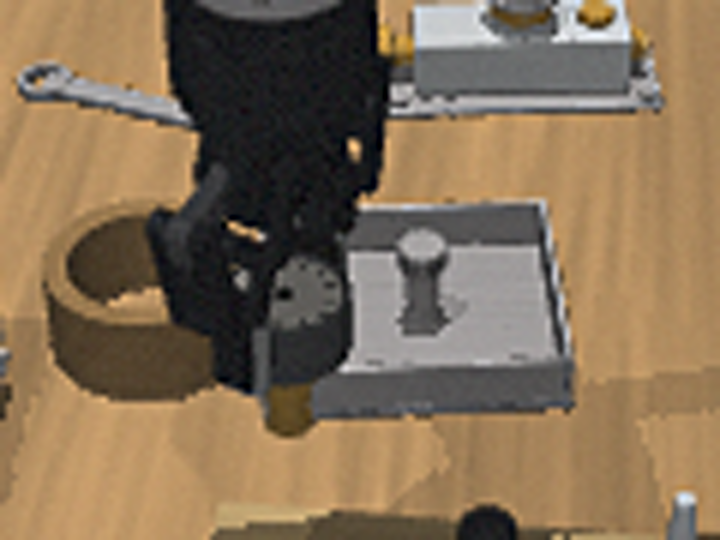

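Request:
drive_tool --pt "130 -0.005 -0.02 0.005 0 0 0" --pt "130 -0.01 -0.055 0.013 0 0 0" --pt "130 -0.01 -0.09 0.022 0 0 0" --pt "130 -0.01 -0.125 0.031 0 0 0" --pt "130 -0.01 -0.16 0.039 0 0 0" --pt "130 -0.01 -0.195 0.048 0 0 0" --pt "130 -0.01 -0.23 0.056 0 0 0" --pt "130 -0.01 -0.265 0.065 0 0 0" --pt "130 -0.01 -0.3 0.074 0 0 0" --pt "130 -0.01 -0.33 0.081 0 0 0"

```text
time: 20.02
tool_pos: [583.2, -136.9, 162.5]
tcp_rot: [-162.7, 89.9, 173.6]
ft_force: [0.6, -0.1, -2.6]
finger_gap: 50.8
```

Request:
drive_tool --pt "130 0 -0.025 0.006 0 0 0" --pt "130 0 -0.045 0.011 0 0 0" --pt "130 0 -0.065 0.016 0 0 0" --pt "130 0 -0.085 0.021 0 0 0" --pt "130 0 -0.1 0.024 0 0 0" --pt "130 0 -0.1 0.024 0 0 0" --pt "130 0 -0.1 0.024 0 0 0" --pt "130 0 -0.1 0.024 0 0 0" --pt "130 0 -0.1 0.024 0 0 0" --pt "130 0 -0.1 0.024 0 0 0"

```text
time: 20.85
tool_pos: [566.9, -235.0, 164.1]
tcp_rot: [147.9, 90.0, 124.3]
ft_force: [-0.2, 0.0, -3.4]
finger_gap: 50.8
```

```bash
python3 - <<'E'
from h import *
s,R=st();print(s["tool_pos"],s["ft_force"],s["finger_gap"],R,R.T@(np.array([568.9,-236.7,160])-s["tool_pos"]))
look("side",200,80,100,75,8,"s13.png");look("top",290,160,90,75,8,"t13.png")
E
```

```text
[ 566.85 -234.97  164.06] [-0.19  0.02 -3.37] 50.75547886884439 [[-0.    0.4   0.92]
 [ 0.    0.92 -0.4 ]
 [-1.    0.   -0.  ]] [ 4.05 -0.77  2.57]
```

View pics/s13.png

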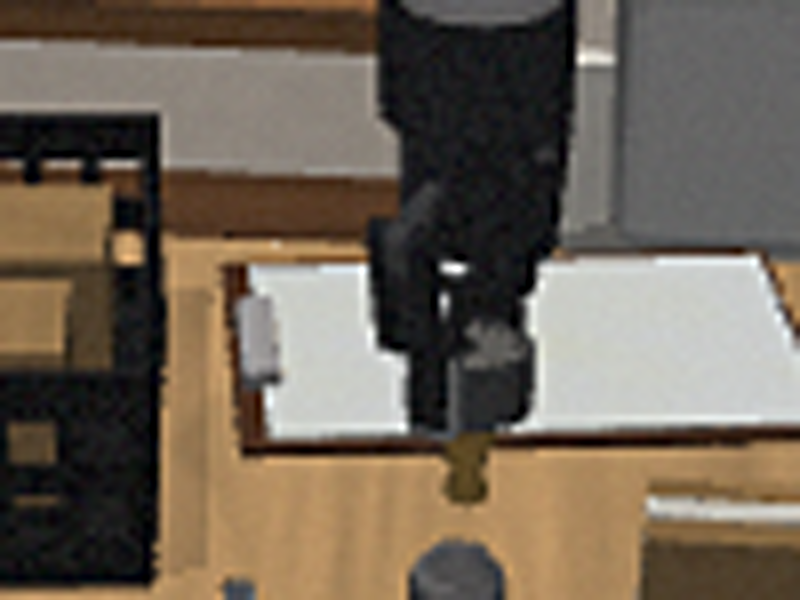

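View pics/t13.png

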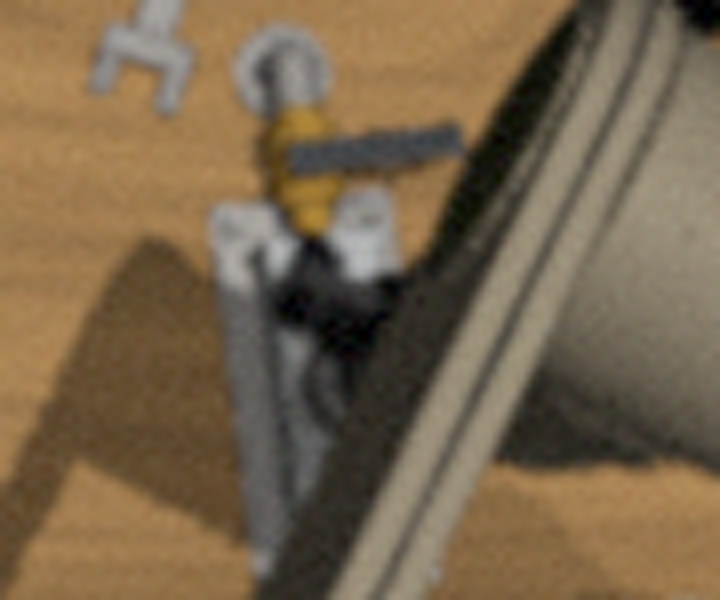

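```bash
python3 - <<'E'
from h import *
for z in(90,97,110,120,150):
  p=proj("side",[567,-236,z]);print(z,p,(p-[200,80]+.5)*8-.5)
print((proj("side",[570,-236,120])-proj("side",[567,-236,120]))*8,(proj("side",[567,-239,120])-proj("side",[567,-236,120]))*8)
E
```

```text
90 [257.14 150.36] [460.58 566.38]
97 [257.19 148.56] [461.04 551.97]
110 [257.3  145.18] [461.9  524.96]
120 [257.38 142.56] [462.57 503.96]
150 [257.64 134.53] [464.62 439.76]
[-7.2  -0.32] [ 0.31 -3.56]
```

Request:
drive_tool --pt "130 0.0 -0.0006 0.0034 0 0 0" --pt "130 0.004 -0.0006 0.0034 0 0 0" --pt "130 0.009 -0.0006 0.0034 0 0 0" --pt "130 0.014 -0.0006 0.0034 0 0 0" --pt "130 0.018 -0.0006 0.0034 0 0 0" --pt "130 0.021 -0.0006 0.0034 0 0 0" --pt "130 0.021 -0.0006 0.0034 0 0 0" --pt "130 0.021 -0.0006 0.0034 0 0 0" --pt "130 0.021 -0.0006 0.0034 0 0 0" --pt "130 0.021 -0.0006 0.0034 0 0 0"

```text
time: 21.78
tool_pos: [569.8, -238.0, 143.6]
tcp_rot: [-6.6, 90.0, -30.3]
ft_force: [-0.9, 0.2, -3.7]
finger_gap: 50.8
```

```bash
python3 - <<'E'
from h import *
s,R=st();print(s["tool_pos"],s["ft_force"],s["finger_gap"])
look("side",200,80,100,75,8,"s14.png")
E
```

```text
[ 569.77 -238.03  143.65] [-0.87  0.17 -3.68] 50.76827783374756
```

View pics/s14.png

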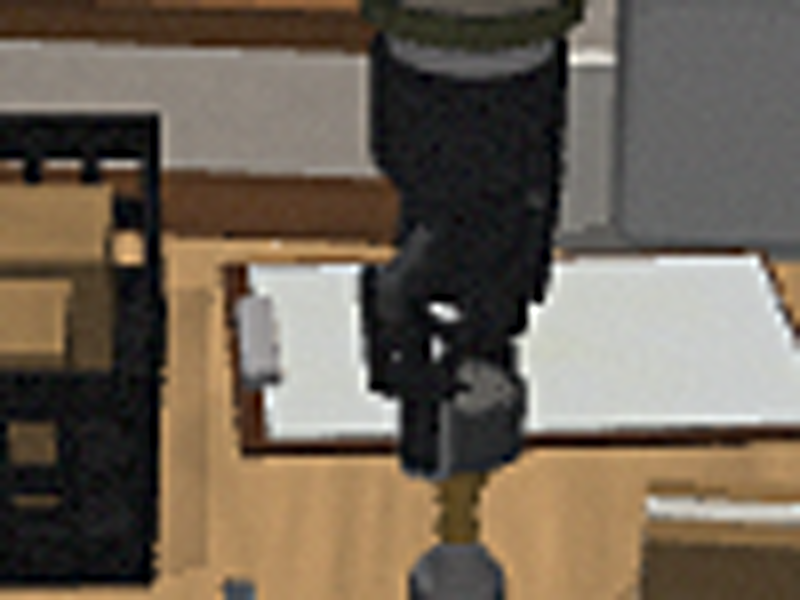

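Request:
drive_tool --pt "130 0.0 0.001 0.0003 0 0 0" --pt "130 0.0015 0.001 0.0003 0 0 0" --pt "130 0.003 0.001 0.0003 0 0 0" --pt "130 0.0045 0.001 0.0003 0 0 0" --pt "130 0.006 0.001 0.0003 0 0 0" --pt "130 0.0075 0.001 0.0003 0 0 0" --pt "130 0.009 0.001 0.0003 0 0 0" --pt "130 0.01 0.001 0.0003 0 0 0" --pt "130 0.01 0.001 0.0003 0 0 0" --pt "130 0.01 0.001 0.0003 0 0 0"

```text
time: 22.67
tool_pos: [570.1, -237.1, 133.1]
tcp_rot: [-179.2, 90.0, 157.1]
ft_force: [0.1, 0.3, -4.4]
finger_gap: 50.7
```

Request:
drive_tool --pt "130 0.001 0 0 0 0 0" --pt "130 0.002 0 0 0 0 0" --pt "130 0.003 0 0 0 0 0" --pt "130 0.004 0 0 0 0 0" --pt "130 0.005 0 0 0 0 0" --pt "130 0.006 0 0 0 0 0" --pt "130 0.006 0 0 0 0 0" --pt "130 0.006 0 0 0 0 0" --pt "130 0.006 0 0 0 0 0" --pt "130 0.006 0 0 0 0 0"

```text
time: 23.5
tool_pos: [569.9, -237.2, 127.0]
tcp_rot: [-145.2, 90.0, -169.0]
ft_force: [-2.9, -2.6, -3.7]
finger_gap: 50.5
```

```bash
python3 - <<'E'
from h import *
s,R=st();print(s["tool_pos"],s["ft_force"],s["wrist_torque"])
look("side",200,90,100,75,8,"s15.png")
E
```

```text
[ 569.92 -237.25  127.  ] [-2.94 -2.62 -3.7 ] [-0.51  0.51  0.02]
```

View pics/s15.png

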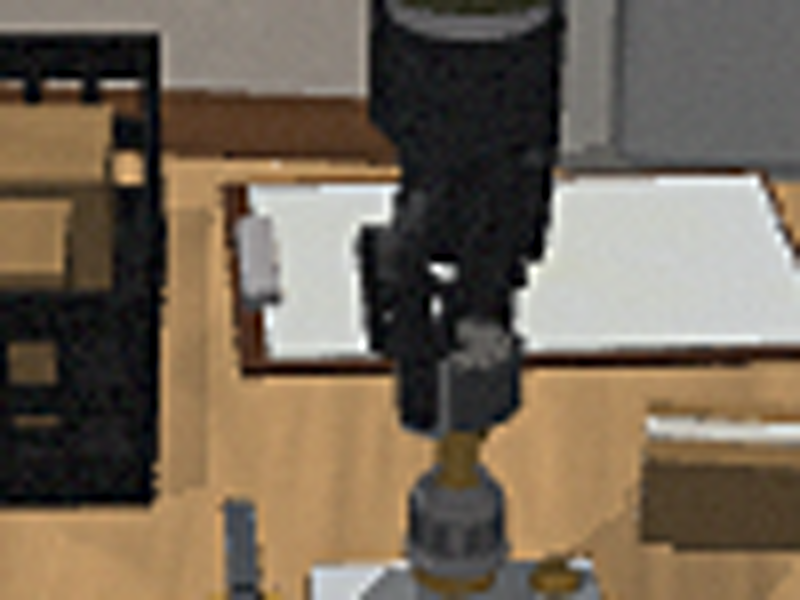

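Request:
drive_tool --pt "130 0.0 -0.0006 -0.0003 0 0 0" --pt "130 0.001 -0.0006 -0.0003 0 0 0" --pt "130 0.002 -0.0006 -0.0003 0 0 0" --pt "130 0.003 -0.0006 -0.0003 0 0 0" --pt "130 0.004 -0.0006 -0.0003 0 0 0" --pt "130 0.005 -0.0006 -0.0003 0 0 0" --pt "130 0.006 -0.0006 -0.0003 0 0 0" --pt "130 0.006 -0.0006 -0.0003 0 0 0" --pt "130 0.006 -0.0006 -0.0003 0 0 0" --pt "130 0.006 -0.0006 -0.0003 0 0 0"

```text
time: 24.38
tool_pos: [569.7, -237.4, 121.2]
tcp_rot: [95.7, 90.0, 72.0]
ft_force: [-1.2, 0.4, -3.9]
finger_gap: 50.7
```

Request:
drive_tool --pt "130 0.001 0 0 0 0 0" --pt "130 0.002 0 0 0 0 0" --pt "130 0.003 0 0 0 0 0" --pt "130 0.004 0 0 0 0 0" --pt "130 0.005 0 0 0 0 0" --pt "130 0.006 0 0 0 0 0" --pt "130 0.006 0 0 0 0 0" --pt "130 0.006 0 0 0 0 0" --pt "130 0.006 0 0 0 0 0" --pt "130 0.006 0 0 0 0 0"

```text
time: 25.22
tool_pos: [569.6, -237.9, 115.4]
tcp_rot: [-76.3, 90.0, -100.0]
ft_force: [-4.1, -1.0, 3.6]
finger_gap: 50.7
```

Request:
drive_tool --pt "130 0.001 0 -0.0006 0 0 0" --pt "130 0.002 0 -0.0006 0 0 0" --pt "130 0.003 0 -0.0006 0 0 0" --pt "130 0.004 0 -0.0006 0 0 0" --pt "130 0.005 0 -0.0006 0 0 0" --pt "130 0.005 0 -0.0006 0 0 0" --pt "130 0.005 0 -0.0006 0 0 0" --pt "130 0.005 0 -0.0006 0 0 0" --pt "130 0.005 0 -0.0006 0 0 0" --pt "130 0.005 0 -0.0006 0 0 0"

```text
time: 26.05
tool_pos: [569.4, -237.7, 110.6]
tcp_rot: [-22.0, 89.9, -45.7]
ft_force: [-3.3, -3.6, 5.6]
finger_gap: 50.4
```

```bash
python3 - <<'E'
from h import *
s,R=st();print(s["tool_pos"],s["ft_force"],s["wrist_torque"],s["finger_gap"])
look("side",200,90,100,75,8,"s16.png")
E
```

```text
[ 569.42 -237.72  110.58] [-3.27 -3.62  5.62] [-0.55  0.69  0.05] 50.350762033293975
```

View pics/s16.png

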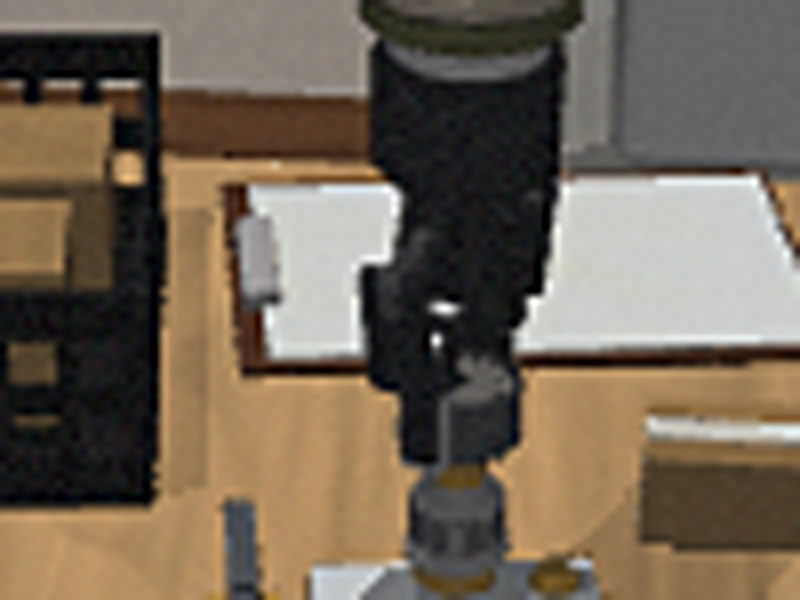

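Request:
drive_tool --pt "130 0.001 -0.0005 0 0 0 0" --pt "130 0.0015 -0.0005 0 0 0 0" --pt "130 0.002 -0.0005 0 0 0 0" --pt "130 0.0025 -0.0005 0 0 0 0" --pt "130 0.003 -0.0005 0 0 0 0" --pt "130 0.0035 -0.0005 0 0 0 0" --pt "130 0.004 -0.0005 0 0 0 0" --pt "130 0.004 -0.0005 0 0 0 0" --pt "130 0.004 -0.0005 0 0 0 0" --pt "130 0.004 -0.0005 0 0 0 0"

```text
time: 26.93
tool_pos: [569.8, -237.7, 106.9]
tcp_rot: [16.6, 89.9, -7.1]
ft_force: [-0.7, 0.4, 6.4]
finger_gap: 50.7
```

Request:
drive_tool --pt "130 0.0005 0 0 0 0 0" --pt "130 0.001 0 0 0 0 0" --pt "130 0.0015 0 0 0 0 0" --pt "130 0.002 0 0 0 0 0" --pt "130 0.0025 0 0 0 0 0" --pt "130 0.0025 0 0 0 0 0" --pt "130 0.0025 0 0 0 0 0" --pt "130 0.0025 0 0 0 0 0" --pt "130 0.0025 0 0 0 0 0" --pt "130 0.0025 0 0 0 0 0"

```text
time: 27.77
tool_pos: [570.1, -237.9, 106.1]
tcp_rot: [8.8, 89.8, -14.9]
ft_force: [-6.5, 1.6, 17.5]
finger_gap: 50.7
```

```bash
python3 - <<'E'
from h import *
s,R=st();print(s["tool_pos"],s["ft_force"],s["wrist_torque"],s["finger_gap"])
look("side",200,90,100,75,8,"s17.png")
E
```

```text
[ 570.1  -237.86  106.14] [-6.51  1.6  17.46] [ 0.34  1.16 -0.01] 50.7046085801496
```

View pics/s17.png

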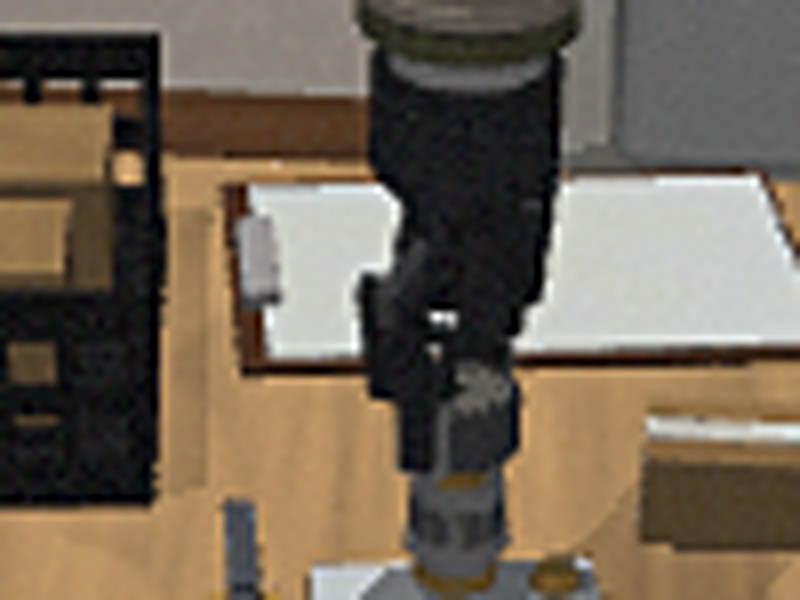

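```bash
python3 - <<'E'
from h import *
def c(f,ox,oy):
    im=cv2.imread("pics/"+f);x=(235-ox)*8;y=(140-oy)*8
    return cv2.resize(im[y:y+240,x:x+320][:200],None,fx=.78*1.5,fy=.78*1.5)
a=[c("s1.png",210,100),c("s6.png",210,100),c("s15.png",200,90),c("s17.png",200,90)]
h=min(i.shape[0] for i in a);w=min(i.shape[1] for i in a);a=[i[:h,:w] for i in a]
cv2.imwrite("pics/cmp.png",np.vstack([np.hstack(a[:2]),np.hstack(a[2:])]))
E
```

```text
(no output)
```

View pics/cmp.png

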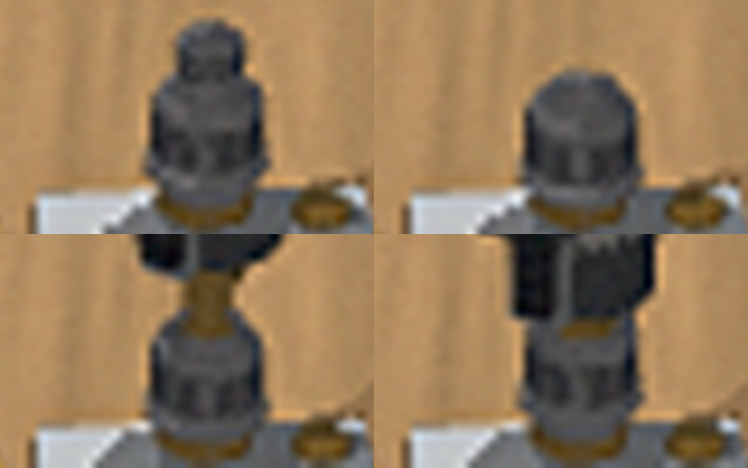

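Request:
drive_tool --pt "130 0.0005 0 -0.0005 0 0 0" --pt "130 0.001 0 -0.0005 0 0 0" --pt "130 0.001 0 -0.0005 0 0 0" --pt "130 0.001 0 -0.0005 0 0 0" --pt "130 0.001 0 -0.0005 0 0 0" --pt "130 0.001 0 -0.0005 0 0 0" --pt "130 0.001 0 -0.0005 0 0 0" --pt "130 0.001 0 -0.0005 0 0 0" --pt "130 0.001 0 -0.0005 0 0 0" --pt "130 0.001 0 -0.0005 0 0 0"

```text
time: 28.65
tool_pos: [570.1, -237.9, 106.1]
tcp_rot: [4.6, 89.8, -19.1]
ft_force: [-7.7, 3.0, 21.8]
finger_gap: 50.8
```

```bash
python3 - <<'E'
from h import *
s,R=st();print(s["tool_pos"],s["ft_force"],s["wrist_torque"],s["finger_gap"])
im=[cv2.imread("pics/s6.png")[200:440,160:480],cv2.imread("pics/s15.png")[280:520,240:560]]
f=snapshot("side")["frame"][90:165,200:300];f=cv2.resize(f,None,fx=8,fy=8,interpolation=cv2.INTER_CUBIC)
cv2.imwrite("pics/s18.png",f)
# s1 (210,100)-> same region x 230..270,y125..155
a=cv2.imread("pics/s1.png")[(130-100)*8:(165-100)*8,(237-210)*8:(277-210)*8]
b=cv2.imread("pics/s6.png")[(130-100)*8:(165-100)*8,(237-210)*8:(277-210)*8]
c=f[(130-90)*8:(165-90)*8,(237-200)*8:(277-200)*8]
o=[np.clip(cv2.resize(x,(266,233)).astype(float)*1.6,0,255).astype(np.uint8) for x in(a,b,c)]
for i in o:
    for r in range(0,233,20): i[r,::8]=(0,255,0)
cv2.imwrite("pics/cmp2.png",cv2.resize(np.hstack(o),(798,233)))
E
```

```text
[ 570.09 -237.88  106.05] [-7.72  2.99 21.77] [0.49 1.28 0.02] 50.8278047721634
```

View pics/cmp2.png

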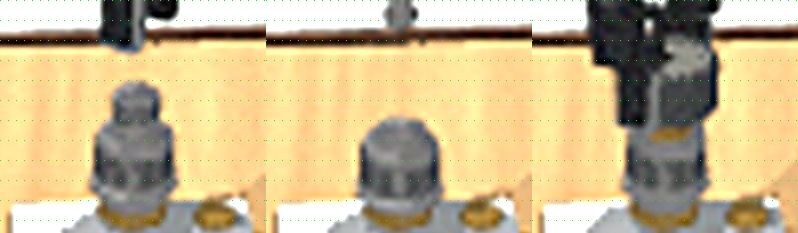

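```bash
python3 - <<'E'
from h import *
f0=cv2.imread("pics/side0.png")
def raw(n,ox,oy):
    im=cv2.imread("pics/"+n);return ox,oy,cv2.resize(im,None,fx=1/8,fy=1/8,interpolation=cv2.INTER_AREA)
for n,(ox,oy,im) in {"orig":(0,0,f0),"s6 back":raw("s6.png",210,100),"s15 back":raw("s15.png",200,90),"s18":raw("s18.png",200,90)}.items():
    print(n)
    for r in range(148,166):
        row=im[r-oy,244-ox:270-ox].astype(int);print(r,*["%3d"%v for v in row.sum(1)//3])
E
```

```text
orig
148 129 135 133 127 126 134 132 131 142 162  59  56  53  72  56  57 113 138 143 135 133 133 137 141 142 135
149 129 136 132 126 125 131 133 139 157 102  67  65  75  76  73  64  61 109 176 138 131 131 135 140 143 136
150 131 132 132 128 126 136 137  82 160 133  63  66  72  76  73  62  51 124 159 114 135 132 135 136 143 136
151 128 137 131 126 129 133 142  68 110 164 139 106  70  90  78  85 107 163  74 114 138 133 134 137 139 137
152 129 135 128 126 132 135 141  47  59  80 106 154 163 165 159 150 110  78  44 115 141 131 131 136 139 134
153 130 132 128 125 130 135 145  39  50  67  68  85  82  83  84  82  76  58  23 113 139 133 133 137 137 132
154 129 132 128 129 133 133 143  38  40  42  47  64  65  63  55  55  55  41  18 111 141 133 134 139 135 134
155 129 131 131 127 133 135 145  37  37  60  50  49  75  60  47  46  55  40  31 107 140 137 131 134 135 132
156 126 129 128 130 133 134 146  61  37  57  52  47  75  79  52  43  56  41  37 133 139 136 133 134 132 132
157 126 131 132 129 133 132  99  80  54  68  47  45  72  70  47  42  51  54  57  92 137 136 136 134 132 132
158 125 126 128
[... 4079 characters left out ...]
00 145 151 152 145 111  95
160 161 162 164 169 166 190 189 110  84  98  84  82  82  83  82  80  80  76  69  91 100  98  97  76  60  52
161 194 196 205 197 126 124 132  89  60  71  80  82  82  81  80  80  75  65  87  92  93  92  73  59  56  58
162 199 204 198 132 109 113 115 104  66  60  62  63  68  71  72  70  64  60  95  94  94  94  59  63  83  81
163 203 198 131 109 113 116 121 121  89  75  65  64  64  69  65  56  56  77  95  94  93  92  69  64  76  73
164 205 133 112 114 118 117 119 120  93  91  87  75  66  73  80  88  92  95  94  94  90  90  88 103  80  70Traceback (most recent call last):
  File "<stdin>", line 8, in <module>
IndexError: index 75 is out of bounds for axis 0 with size 75
```

View pics/s18.png

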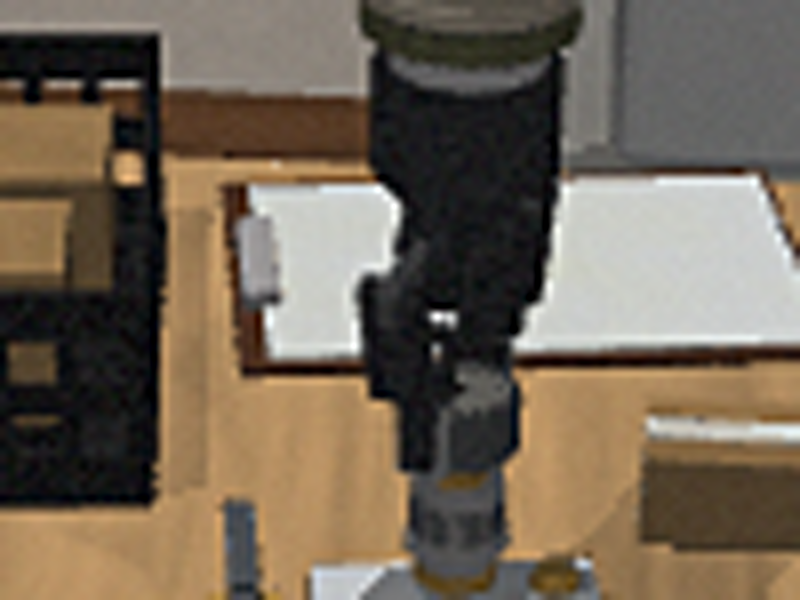

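```bash
python3 - <<'E'
from h import *
im=cv2.resize(cv2.imread("pics/s18.png"),None,fx=1/8,fy=1/8,interpolation=cv2.INTER_AREA)
for r in range(148,165):
    print(r,*["%3d"%v for v in im[r-90,44:70].astype(int).sum(1)//3])
E
```

```text
148 134 141 141 136 138 112  39  30  19  21  65  76  52  43  43  41  41  52  71 145 149 142 144 147 149 145
149 135 142 138 134 136 145 127  93  65  61  78  71  58  58  55  47  58  67  73 145 145 139 144 149 147 142
150 134 141 138 133 134 145 146  90  74  73  75  69  65  59  62  60  69  68  70 124 144 141 140 146 147 142
151 133 139 137 132 138 142 144  81  68  76  74  74  76  77  76  72  72  74  67 120 141 140 141 144 148 144
152 134 139 136 133 137 145 144  57  55  73  79  81  80  81  83  80  79  73  59 120 144 137 140 143 145 140
153 135 138 134 135 135 145 143  48  50  64  70  80  80  82  82  82  80  65  33 114 146 139 141 143 143 141
154 136 139 135 136 139 145 143  48  44  50  48  67  70  62  59  53  61  46  31 114 147 141 140 143 143 140
155 135 135 137 136 140 143 130  45  42  56  48  52  70  59  49  47  55  39  37  96 144 145 140 142 141 139
156 133 136 138 136 139 141 117  66  46  56  48  52  73  71  52  46  57  47  47 101 145 144 142 142 139 141
157 132 136 134 134 139 138 105  85  62  63  45  50  71  71  52  48  56  60  62  85 141 148 145 141 141 143
158 130 132 133 134 139 134 102  75  76  78  67  68  80  71  62  65  76  73  71 118 147 151 149 145 140 142
159 129 130 130 135 138 144 141 110  77  80  83  81  82  83  81  80  80  76 102 142 147 151 151 145 111  97
160 160 162 161 169 168 188 177 120  64  73  80  79  81  83  82  80  75  66  83  99  95  98  97  75  62  59
161 197 197 205 198 129 123 126  91  51  64  73  79  80  81  80  78  71  58  87  92  91  91  73  57  56  59
162 198 206 200 133 109 113 115 104  67  59  59  65  70  67  70  68  63  59  92  95  96  91  58  61  80  81
163 202 198 131 110 114 117 119 119  95  75  64  61  65  68  64  55  54  77  96  94  94  92  75  66  76  75
164 201 130 109 115 119 120 121 121 116  92  85  75  66  70  77  92  94  95  96  91  89  93 122 106  78  73
```

Request:
drive_tool --pt "130 -0.001 0 0 0 0 0" --pt "130 -0.002 0 0 0 0 0" --pt "130 -0.003 0 0 0 0 0" --pt "130 -0.004 0 0 0 0 0" --pt "130 -0.005 0 0 0 0 0" --pt "130 -0.005 0 0 0 0 0" --pt "130 -0.005 0 0 0 0 0" --pt "130 -0.005 0 0 0 0 0" --pt "130 -0.005 0 0 0 0 0" --pt "130 -0.005 0 0 0 0 0"

```text
time: 29.53
tool_pos: [569.1, -237.6, 108.1]
tcp_rot: [15.6, 89.9, -8.1]
ft_force: [0.6, -0.1, 4.7]
finger_gap: 50.7
```

Request:
drive_tool --pt "130 -0.0005 0 0 0 0 0" --pt "130 -0.001 0 0 0 0 0" --pt "130 -0.0015 0 0 0 0 0" --pt "130 -0.002 0 0 0 0 0" --pt "130 -0.002 0 0 0 0 0" --pt "130 -0.002 0 0 0 0 0" --pt "130 -0.002 0 0 0 0 0" --pt "130 -0.002 0 0 0 0 0" --pt "130 -0.002 0 0 0 0 0" --pt "130 -0.002 0 0 0 0 0"

```text
time: 30.37
tool_pos: [568.1, -237.3, 108.4]
tcp_rot: [167.0, 89.9, 143.3]
ft_force: [4.2, -2.4, -8.0]
finger_gap: 50.5
```

```bash
python3 - <<'E'
from h import *
s,R=st();print(s["tool_pos"],s["ft_force"],s["wrist_torque"],s["finger_gap"])
look("side",200,90,100,75,8,"s19.png")
im=cv2.resize(cv2.imread("pics/s19.png"),None,fx=1/8,fy=1/8,interpolation=cv2.INTER_AREA)
for r in range(148,165):
    print(r,*["%3d"%v for v in im[r-90,44:70].astype(int).sum(1)//3])
E
```

```text
[ 568.09 -237.27  108.38] [ 4.21 -2.42 -8.05] [-0.41 -0.96 -0.  ] 50.51263635434723
148 135 143 141 135 136 146 112  66  47  33  36  81  68  41  34  44  43  53 123 147 148 143 145 148 150 146
149 133 141 137 134 133 146 145 109  78  72  78  82  61  64  59  56  53  56  83 145 146 143 142 146 148 144
150 134 140 136 131 135 143 143  91  73  75  66  70  67  66  67  65  68  63  71 122 141 141 141 146 148 143
151 135 141 136 134 137 144 143  83  67  74  74  74  75  74  76  75  74  75  69 120 142 139 141 146 145 144
152 135 140 134 132 138 143 142  58  63  73  81  83  79  81  84  82  82  73  57 117 146 140 140 144 145 141
153 134 139 134 133 137 144 144  49  53  64  69  78  81  82  79  80  80  63  34 114 149 140 141 144 143 140
154 135 138 136 136 139 146 143  51  44  49  49  67  72  61  58  50  57  47  32 113 147 141 140 144 142 140
155 134 136 139 136 136 144 132  46  41  53  47  51  72  63  48  47  57  41  40  97 145 145 140 144 141 139
156 132 138 136 137 137 142 116  65  46  56  48  50  71  73  49  49  56  46  49 101 145 146 139 139 139 141
157 130 134 135 135 139 139 104  85  63  63  47  52  72  72  51  45  57  60  64  85 142 147 142 141 140 142
158 132 132 131 134 138 135 100  76  94  80  66  69  79  70  59  66  75  72  74 117 147 148 148 145 140 143
159 127 131 132 135 140 142 141 106  84  85  80  81  82  81  81  80  78  75 101 141 147 151 153 145 109  97
160 160 162 165 167 169 189 177 118  67  78  79  81  81  80  82  80  76  64  82 100  97 100  98  77  62  58
161 195 197 205 197 127 123 126  92  51  64  75  80  80  79  80  78  70  56  88  90  91  91  72  59  55  57
162 197 203 199 131 110 111 118 103  66  57  63  66  70  69  68  66  61  60  93  96  93  91  57  61  80  84
163 199 199 130 108 113 117 119 119  93  74  65  63  62  70  65  55  56  81  93  94  92  94  75  67  76  73
164 205 204 123 110 117 120 119 121 119  93  86  77  68  71  81  91  94  93  94  91  90  90  90 104  79  73
```

View pics/s19.png

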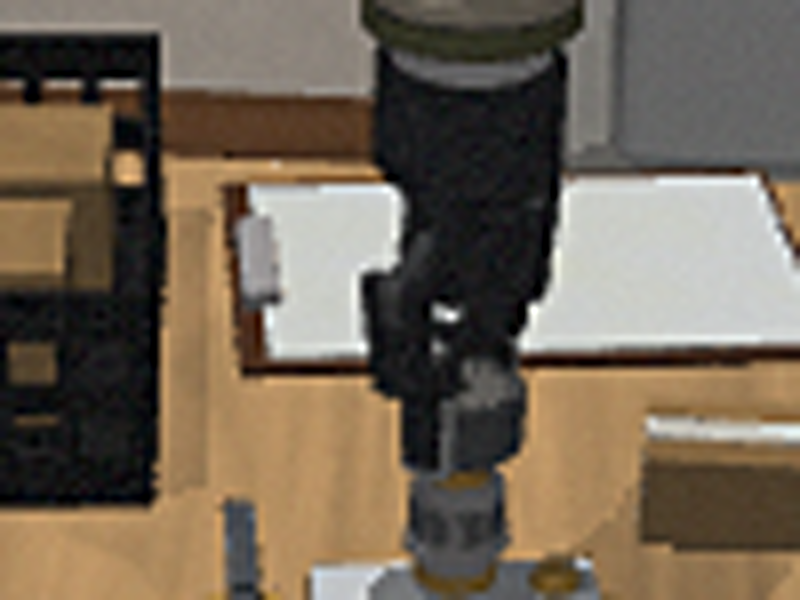

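Request:
drive_tool --pt "130 0.0008 0 0 0 0 0" --pt "130 0.0008 0 0 0 0 0" --pt "120 0.0008 0 0 0 0 0" --pt "100 0.0008 0 0 0 0 0" --pt "80 0.0008 0 0 0 0 0" --pt "60 0.0008 0 0 0 0 0" --pt "40 0.0008 0 0 0 0 0" --pt "34 0.0008 0 0 0 0 0" --pt "34 0.0008 0 0 0 0 0" --pt "34 0.0008 0 0 0 0 0"

```text
time: 31.25
tool_pos: [568.5, -237.6, 109.1]
tcp_rot: [-12.3, 90.0, -36.0]
ft_force: [-0.1, 0.4, -0.3]
finger_gap: 74.1
```

Request:
drive_tool --pt "34 -0.005 0 0 0 0 0" --pt "34 -0.015 0 0 0 0 0" --pt "34 -0.03 0 0 0 0 0" --pt "34 -0.045 0 0 0 0 0" --pt "34 -0.06 0 0 0 0 0" --pt "34 -0.08 0 0 0 0 0" --pt "34 -0.1 0 0 0 0 0" --pt "34 -0.12 0 0 0 0 0" --pt "34 -0.12 -0.03 -0.03 0 0 0" --pt "34 -0.12 -0.06 -0.06 0 0 0"

```text
time: 32.08
tool_pos: [492.1, -268.0, 231.8]
tcp_rot: [-9.0, 89.8, -32.6]
ft_force: [-0.6, -0.8, 0.8]
finger_gap: 73.9
```

Request:
drive_tool --pt "34 0 0 -0.03 0 0 0" --pt "34 0 0 -0.06 0 0 0" --pt "34 0 0 -0.09 0 0 0" --pt "34 0 0 -0.12 0 0 0" --pt "34 0 0 -0.12 0 0 0" --pt "34 0 0 -0.12 0 0 0" --pt "34 0 0 -0.12 0 0 0" --pt "34 0 0 -0.12 0 0 0" --pt "34 0 0 -0.12 0 0 0" --pt "34 0 0 -0.12 0 0 0"

```text
time: 32.92
tool_pos: [381.5, -219.8, 228.9]
tcp_rot: [165.0, 90.0, 141.3]
ft_force: [-0.1, 0.3, -0.6]
finger_gap: 74.0
```

```bash
python3 - <<'E'
from h import *
s,R=st();print(s["tool_pos"],s["ft_force"],s["finger_gap"])
look("side",180,130,110,80,7,"s20.png");f=snapshot("top")["frame"];cv2.imwrite("pics/t20.png",cv2.resize(f[120:280,160:400],None,fx=3.3,fy=3.3,interpolation=cv2.INTER_CUBIC))
E
```

```text
[ 381.54 -219.79  228.95] [-0.14  0.3  -0.58] 73.988298635202
```

View pics/s20.png

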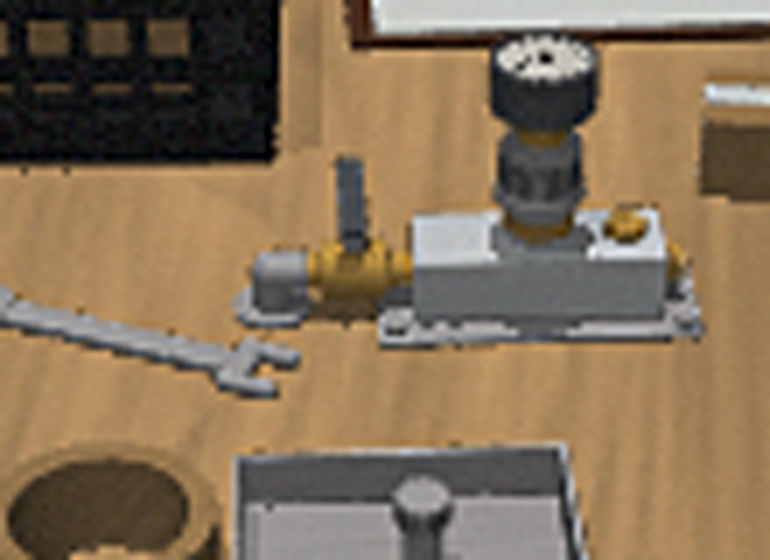

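View pics/t20.png

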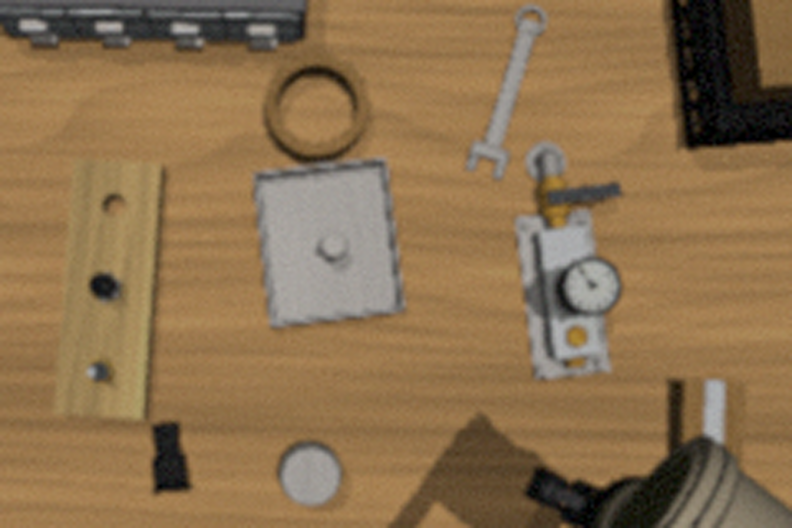

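```bash
python3 -c "
from h import *
print(sense()['qd']);print(hand_in())"
```

```text
[-0.03 -0.24  0.33 -0.05 -0.01  0.01]
the job is handed in; nothing more can be done
None
```

The gauge is now locked upright in the coupler and the blank is in the tray. I handed the job in at about 33 s of the 72 s allowed.

- **Releasing the blank:** I pushed the sleeve back to its stop with both fingertips on its rim, with about 25 N straight down at most and about 29 N in all. I then lifted the popped-up blank out and stood it on the tray floor. Setting it down pressed it on the floor with about 30 N.
- **Fitting the gauge:** I took it from the rack by its case, lowered it in by feel and pressed it to its stop. Allowing for the gauge's weight, that took about 25 N straight down, or about 27 N with the sideways force.

**Last checks**
- **Lock:** In the side picture the sleeve is back in its forward position. An upward pull of several newtons moved the gauge only about 0.3 mm.
- **Position:** After release the gauge looks upright and centred on the coupler. I judged this from the pictures and didn't measure the angle.
- **Blank:** It stands upright near the middle of the tray. I put its head centre at about 44 mm, against the 50 mm limit; the range allowed for its nose length could make it as much as 49 mm.
- **Other things:** The nozzle, adaptor, jar, tape roll and buckle, and the ends of the spanner and carton that show, look unmoved. My last pictures left out the screwdriver, but the arm never worked near it.
- **Robot:** It is clear of everything, with forces at noise level.

One reading disagreed: the side camera put the gauge's dial about 4 to 5 mm lower than its given dimensions do. I took positions mainly from the top camera, corrected with readings from the arm, and found heights by feel.

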